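Shim the trimmer guard and hold it down on the stack

TASK

Lay notched steel shims flat on the trimmer's seat one at a time, each squarely on the last and turned so that its notch straddles the seat's upright pin, until the chrome guard, swung down by its hand crank, closes firmly on the stack instead of running down to its own stop; use no more shims than that takes and leave the spares and everything else on the bench alone. The guard springs up if let go, so finish while still holding the crank down with the guard's nose pressed on the stack.

Things in the scene. Friction and masses are not known exactly. Their poses are not given: they have to be found in the camera images.
- guard_axis (a point): point on the guard's horizontal hinge axis, mid-width of the trimmer, 85 above the bench; x points from the seat to the axle, y along the axis, z up; does not turn with the guard. The trimmer is a fixed grey base, 230 x 130 x 40 high, centred 70 to -x of here; a 72 diameter wheel (top 121 above the bench) and two bearing blocks (top 100) stand at the axle (mm)
- seat: steel column of 48 x 40 rising out of the trimmer base, 130 before the hinge axis; origin at the centre of its flat top, axes parallel to the trimmer's. Its top lies between 54 and 65 above the bench, different each time. The shims are stacked here (mm)
- seat_pin (a point): foot of the upright locating pin on the seat's top, 16 towards -x of the seat's centre; the pin is 8 in diameter and stands 30 above the seat's top. A shim lying right has its notch round the pin and its edges parallel to the seat's (mm)
- guard (a joint): angle of the chrome wheel guard about its hinge axis, rad: 0 = fully down on its own stop (nose arm and crank arm level, pointing to the trimmer's -x), growing as it swings up; upper stop, where it rests at first, at 1.35 (arms nearly upright). A light spring swings it up unless pressed: up to about 2 N at the crank handle to bring it all the way down
- nose: free-turning cross roller at the end of the guard's arm, 20 diameter x 26 long along y; origin at its centre, 130 from the hinge axis. With the guard fully down its underside is 75 above the bench, over the middle of the seat: the space from there to the seat's top is the gap to be filled. With the guard up it stands nearly over the axle (mm)
- crank: handle of the guard's hand crank, at the -y side of the trimmer: black round grip, free-turning, 16 diameter, 66 long along y (30 to +y, 36 to -y of the origin). Origin on its centre line, 120 from the hinge axis, 115 to -y of the trimmer's middle; 85 above the bench when down, 202 when up. It moves with the guard on an arc of 120 radius, towards the seat side and down (mm)
- shim1: steel shim plate lying flat, 44 long (x) x 36 wide (y) x 8 thick; origin at the centre of its underside, z up; a 14 wide, 13 deep notch is cut into the middle of its -x end. All four shims are alike, 85 g (mm)
- shim1_notch (a point): point in the notch of shim1, at underside height, 16 from the plate's origin towards the notched end; it comes over the foot of the pin (mm)
- shim2: steel shim plate lying flat, 44 long (x) x 36 wide (y) x 8 thick; origin at the centre of its underside, z up; a 14 wide, 13 deep notch is cut into the middle of its -x end. All four shims are alike, 85 g (mm)
- shim2_notch (a point): point in the notch of shim2, at underside height, 16 from the plate's origin towards the notched end; it comes over the foot of the pin (mm)
- shim3: steel shim plate lying flat, 44 long (x) x 36 wide (y) x 8 thick; origin at the centre of its underside, z up; a 14 wide, 13 deep notch is cut into the middle of its -x end. All four shims are alike, 85 g (mm)
- shim3_notch (a point): point in the notch of shim3, at underside height, 16 from the plate's origin towards the notched end; it comes over the foot of the pin (mm)
- shim4: steel shim plate lying flat, 44 long (x) x 36 wide (y) x 8 thick; origin at the centre of its underside, z up; a 14 wide, 13 deep notch is cut into the middle of its -x end. All four shims are alike, 85 g (mm)
- shim4_notch (a point): point in the notch of shim4, at underside height, 16 from the plate's origin towards the notched end; it comes over the foot of the pin (mm)
- caliper1: steel caliper, 150 long, 4 to 8 thick, lying flat; origin at its underside; a bystander, to be left alone (mm)
- caliper2: another steel caliper, same size; origin at its underside; a bystander, to be left alone (mm)
- cup: pastel green silicone cup, 64 wide, 45 high; origin at its underside; a bystander, to be left alone (mm)
- blank: grey zirconia blank disc, 98 diameter, 16 thick; origin at its underside; a bystander, to be left alone (mm)
- articulator: white resin articulator, about 115 x 80 x 110 high; origin at its underside; a bystander, to be left alone (mm)
- cast: plaster dental cast, 50 x 60 x 26 high; origin at its underside; a bystander, to be left alone (mm)
- jar: amber jar, 52 diameter, 60 high; origin at its underside; a bystander, to be left alone (mm)

How it is judged:
On the way, in this order (a step that is already met when the one before it is completed fails the run):
1. a first shim lies flat on the seat with its notch round the pin, let go (((horizontal distance between shim1 and seat below 0.006 m and horizontal distance between shim1_notch and seat_pin below 0.006 m and angle between shim1's own z axis and vertical below 0.08 rad and z of shim1 in the frame of seat between -0.003 and 0.003 m and contact force between the fingers and shim1 below 0.2 N) or (horizontal distance between shim2 and seat below 0.006 m and horizontal distance between shim2_notch and seat_pin below 0.006 m and angle between shim2's own z axis and vertical below 0.08 rad and z of shim2 in the frame of seat between -0.003 and 0.003 m and contact force between the fingers and shim2 below 0.2 N) or (horizontal distance between shim3 and seat below 0.006 m and horizontal distance between shim3_notch and seat_pin below 0.006 m and angle between shim3's own z axis and vertical below 0.08 rad and z of shim3 in the frame of seat between -0.003 and 0.003 m and contact force between the fingers and shim3 below 0.2 N) or (horizontal distance between shim4 and seat below 0.006 m and horizontal distance between shim4_notch and seat_pin below 0.006 m and angle between shim4's own z axis and vertical below 0.08 rad and z of shim4 in the frame of seat between -0.003 and 0.003 m and contact force between the fingers and shim4 below 0.2 N))), for 0.2 s.
2. a second shim lies squarely on the first with its notch round the pin, let go (((horizontal distance between shim1 and seat below 0.006 m and horizontal distance between shim1_notch and seat_pin below 0.006 m and angle between shim1's own z axis and vertical below 0.08 rad and z of shim1 in the frame of seat between 0.005 and 0.011 m and contact force between the fingers and shim1 below 0.2 N) or (horizontal distance between shim2 and seat below 0.006 m and horizontal distance between shim2_notch and seat_pin below 0.006 m and angle between shim2's own z axis and vertical below 0.08 rad and z of shim2 in the frame of seat between 0.005 and 0.011 m and contact force between the fingers and shim2 below 0.2 N) or (horizontal distance between shim3 and seat below 0.006 m and horizontal distance between shim3_notch and seat_pin below 0.006 m and angle between shim3's own z axis and vertical below 0.08 rad and z of shim3 in the frame of seat between 0.005 and 0.011 m and contact force between the fingers and shim3 below 0.2 N) or (horizontal distance between shim4 and seat below 0.006 m and horizontal distance between shim4_notch and seat_pin below 0.006 m and angle between shim4's own z axis and vertical below 0.08 rad and z of shim4 in the frame of seat between 0.005 and 0.011 m and contact force between the fingers and shim4 below 0.2 N))), for 0.2 s.
At the end, for the whole second after the job is handed in: Fingers press the crank (over 1.5 N) and the nose presses the top shim (over 2.5 N); guard within 0.078 rad (10 mm at the nose) of fully down; each shim on the seat within 6 mm of its place, notch round the pin, tilt under 0.08 rad; other shims over 70 mm from the seat (((horizontal distance between shim1 and seat below 0.006 m and horizontal distance between shim1_notch and seat_pin below 0.006 m and angle between shim1's own z axis and vertical below 0.08 rad and contact force between nose and shim1 above 2.5 N) or (horizontal distance between shim2 and seat below 0.006 m and horizontal distance between shim2_notch and seat_pin below 0.006 m and angle between shim2's own z axis and vertical below 0.08 rad and contact force between nose and shim2 above 2.5 N) or (horizontal distance between shim3 and seat below 0.006 m and horizontal distance between shim3_notch and seat_pin below 0.006 m and angle between shim3's own z axis and vertical below 0.08 rad and contact force between nose and shim3 above 2.5 N) or (horizontal distance between shim4 and seat below 0.006 m and horizontal distance between shim4_notch and seat_pin below 0.006 m and angle between shim4's own z axis and vertical below 0.08 rad and contact force between nose and shim4 above 2.5 N)) and (horizontal distance between shim1 and seat above 0.07 m or (horizontal distance between shim1 and seat below 0.006 m and horizontal distance between shim1_notch and seat_pin below 0.006 m and angle between shim1's own z axis and vertical below 0.08 rad)) and (horizontal distance between shim2 and seat above 0.07 m or (horizontal distance between shim2 and seat below 0.006 m and horizontal distance between shim2_notch and seat_pin below 0.006 m and angle between shim2's own z axis and vertical below 0.08 rad)) and (horizontal distance between shim3 and seat above 0.07 m or (horizontal distance between shim3 and seat below 0.006 m and horizontal distance between shim3_notch and seat_pin below 0.006 m and angle between shim3's own z axis and vertical below 0.08 rad)) and (horizontal distance between shim4 and seat above 0.07 m or (horizontal distance between shim4 and seat below 0.006 m and horizontal distance between shim4_notch and seat_pin below 0.006 m and angle between shim4's own z axis and vertical below 0.08 rad)) and value of joint guard below 0.078 rad and contact force between the fingers and crank above 1.5 N); the arm keeps its last pose, push and grip.
It fails at once if a bystander is moved more than 25 mm (distance of any of caliper1, caliper2, cup, blank, articulator, cast, jar from where it was at the start of the episode above 0.025 m).
It also fails if it takes over 72 s, if anything falls off the work surface, if the arm or the gripper's body presses on something with over 40 N, if the wrist force passes 120 N, or if a joint passes its speed limit or range.

ROBOT

A 7-joint arm with a two-finger parallel gripper is mounted at the origin on the work surface. World frame = base frame: x ahead of the robot, y to its left, z up, the work surface at z = 0. Lengths are in m, angles in rad, forces in N, time in s.
With the tool pointing down it reaches from about 0.425 to 0.925 m from the base axis. Payload 6.8 kg.
Tool frame: the origin (TCP) lies at the very end of the fingers, on their centre line; the grasp point (between the pads) lies 19 mm behind it; z points along the fingers, x is the direction in which the jaws open and shut, and the axes are right-handed (so a half turn about z gives the same grasp; the last joint's range is limited). The gripper opens to 85 mm and grips with 20 to 120 N. Pads are 22 mm wide; open, the fingers measure 114 mm over their backs; the gripper's body (76 mm by 85 mm) begins 54 mm behind the grasp point. The pads swing forward as they close: fully open they stand 13 mm farther back than shut.
Start: joints at [-1.313, 0.477, 0.022, 1.555, -0.011, 1.109, -0.083], TCP at [0.241, 0.63, 0.231] pointing down, gripper open.
Joint ranges: [-2.96, 2.96], [-0.34, 2.1], [-1.41, 1.46], [0.24, 2.44], [-1.37, 4.51], [0.17, 1.92], [-2.96, 2.96]. Speed limits (rad/s): [2.39, 2.39, 3.14, 3.14, 3.14, 3.14, 3.14].

INTERFACE

Orientations are given as a rotation vector (axis times angle).
In Python, from bench import get_obs, imaging, hand_in gives the robot as it stands.
- The arm moves only by the tool send_rows, never from a script. Its argument "motion" is a list of rows, each an object with "dp": the shift along the world's x, y, z in m, a list of three; "rot": the turn, a rotation vector about the world's x, y, z in rad, a list of three; "grip": the finger opening in m, from 0 to 0.0854. In form: [{"dp": [dx, dy, dz], "rot": [ax, ay, az], "grip": grip}, ...]. A call has 1 to 20 rows; each row shifts and turns the pose as measured when the row begins; what a row does not reach is not made up. A row lasts 1/8 s, in which the tool goes at most 62.5 mm and 10.7 degrees, less where a joint would pass 70% of its speed; a pose out of reach is approached as far as the arm can. A call is refused whole if a number of a shift passes 0.0625 or a number of a turn 0.188, either way. A call with a gripper value outside its range is refused whole. The fingers move at their own pace and stop on an object; "grip_force" is the grip in N (left out, the last holds). Time passes only in rows, so rows that do not move let the fingers close. It gives the time, the measured TCP pose, the force and the opening at its end, in the units of the state.
- get_obs(): the state, without advancing time (a new reading comes with each control period).
- imaging.grab_frame(name): name is "scene" or "top" or "wrist"; returns a dict with "img" (384x512x3 uint8, red, green, blue), "fx", "fy", "cx", "cy" (pixels), "R" (3x3) and "t" (3): a world point X has camera coordinates R X + t. Camera axes: x right, y down, z forward; pixel columns grow to the right and rows downward; lengths in m; the calibration is good to about 2 mm. A picture is of the moment at which its call begins. There is no depth.
- hand_in(): hands the job in, once; it reports no verdict.
The state is a dict: "clock": time; "joints": joint angles; "qvel": joint speeds; "tau": joint torques, N m; "tcp_pos": TCP position; "orientation": TCP orientation; "contact_force": force on the tool from outside, world axes, zero at the start; "moment": the same for the moment, N m; "grip_width": finger opening in m.
Only numpy, scipy, OpenCV 4.12 (cv2) and the standard library are available. Lean on these libraries where they do the work, as an engineer would, in place of code of your own. Each camera call takes 0.05 s, during which the arm holds its last target. There are 200 camera calls.

## Working session

There is one attempt and no reset: what is moved stays moved. The work goes in short steps, Python scripts to look and compute and a tool call to move; the robot and the scene stay as the last step left them, time stands still between calls to the robot, and variables do not carry over. Pictures are saved under pics/ and viewed, about 8 in all and at most 12, crops included, and the job is handed in when it is done.

Besides the shell and the picture viewer there is one more tool, called after "Request:" by a JSON object that holds its "method" and its "body", one argument or row to a line. send_rows: Moves the arm, as the interface text tells. Its arguments: {"type":"object","properties":{"motion":{"type":"array","items":{"type":"object","properties":{"dp":{"type":"array","items":{"type":"number"}},"rot":{"type":"array","items":{"type":"number"}},"grip":{"type":"number"}}}},"grip_force":{"type":"number"}},"required":["motion"]}

```bash
mkdir -p pics
cat > h.py <<'E'
import numpy as np, cv2
from bench import get_obs, imaging, hand_in
def snap(name,fn,crop=None,scale=1.5):
    f=imaging.grab_frame(name); im=f["img"][:,:,::-1]
    if crop: x0,y0,x1,y1=crop; im=im[y0:y1,x0:x1]
    cv2.imwrite("pics/"+fn,cv2.resize(im,None,fx=scale,fy=scale,interpolation=cv2.INTER_CUBIC))
    np.savez("pics/"+fn[:-4]+".npz",**f); return f
def load(fn): return dict(np.load("pics/"+fn+".npz"))
def unproj(f,u,v,z):
    R=np.array(f["R"]);t=np.array(f["t"]); c=-R.T@t
    d=R.T@np.array([(u-f["cx"])/f["fx"],(v-f["cy"])/f["fy"],1.]); return c+d*(z-c[2])/d[2]
def proj(f,X):
    p=np.array(f["R"])@np.array(X)+np.array(f["t"]); return np.array([f["fx"]*p[0]/p[2]+f["cx"],f["fy"]*p[1]/p[2]+f["cy"]])
E
python3 - <<'E'
from h import *
snap("top","top0.png");snap("scene","scene0.png")
f=load("top0");print(f["R"],f["t"],f["fx"]);print(get_obs())
E
```

```text
[[ 0.02286466 -0.99966574  0.01206732]
 [-0.98779755 -0.02444993 -0.15381221]
 [ 0.15405585 -0.00840321 -0.98802641]] [-0.00504822  0.49227435  1.56629277] 476.4265824323612
{'clock': 0.1, 'joints': array([-1.31309279,  0.47772063,  0.0223529 ,  1.55633403, -0.01148609,
        1.10931253, -0.08306432]), 'qvel': array([-7.35365389e-04, -2.13669975e-03,  1.15255773e-03, -4.79192130e-03,
        9.35200131e-04,  4.19411188e-04,  5.22158774e-05]), 'tau': array([ 5.20555564e-03, -5.97759748e+01,  1.61436148e+00, -2.81954634e+01,
        1.29078139e-02,  4.95762943e-03, -8.47073665e-06]), 'tcp_pos': array([0.24127781, 0.62983828, 0.23042884]), 'orientation': array([ 2.58752545e+00,  1.77982145e+00, -2.00073397e-03]), 'contact_force': array([ 0.12300871,  0.66399699, -0.24584047]), 'moment': array([-1.59394037e-02,  2.20751141e-05,  1.07300777e-02]), 'grip_width': 0.08519902221496642}
```

View pics/top0.png

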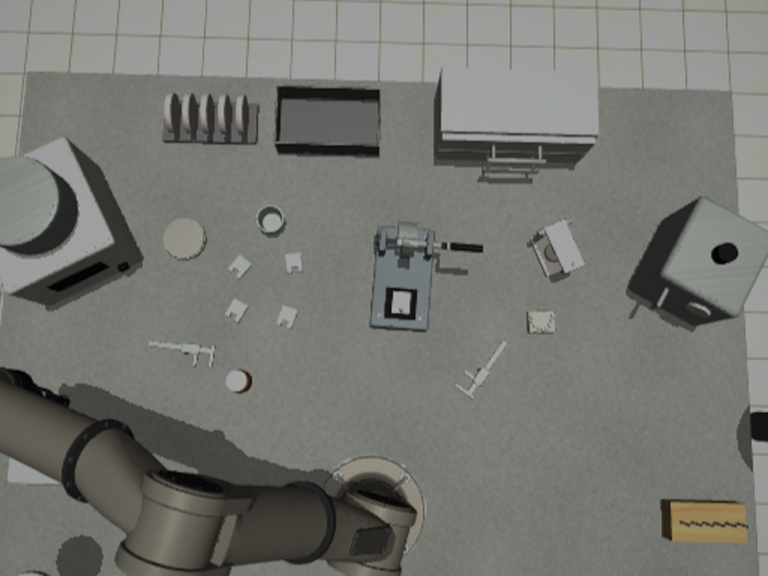

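View pics/scene0.png

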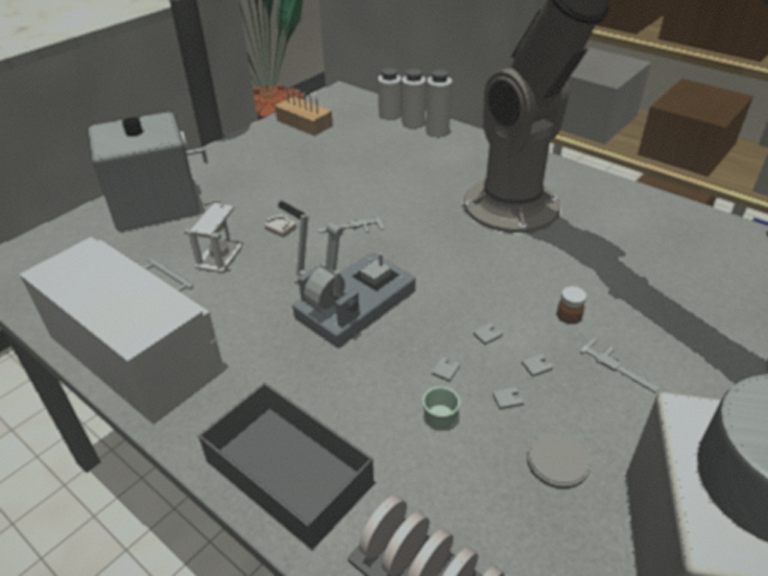

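The top view shows the trimmer at (400,280), its crank to the right (image right is -y) and the seat at (402,303). Four shims lie at (239,266), (293,262), (236,310) and (287,317). I'll enlarge this area.

Run:
```python
from h import *
f=load("top0");im=f["img"][:,:,::-1]
a=cv2.resize(im[160:222,140:218],None,fx=10,fy=10,interpolation=cv2.INTER_CUBIC)[:600,:780]
cv2.imwrite("pics/c1.png",a)
b=cv2.resize(im[145:225,240:330],None,fx=7.5,fy=7.5,interpolation=cv2.INTER_CUBIC)
cv2.imwrite("pics/c2.png",b)
# shim contours
roi=im[160:222,145:210]; g=cv2.cvtColor(roi,cv2.COLOR_BGR2GRAY)
_,m=cv2.threshold(g,0,255,cv2.THRESH_OTSU)
cs,_=cv2.findContours(m,cv2.RETR_EXTERNAL,cv2.CHAIN_APPROX_NONE)
for c in cs:
    A=cv2.contourArea(c)
    if A>30:
        r=cv2.minAreaRect(c); box=cv2.boxPoints(r)+[145,160]
        print(A,np.array(r[0])+[145,160],r[1:], [unproj(f,*p,.008)[:2].round(4) for p in box],unproj(f,*(np.array(r[0])+[145,160]),.008))
```

```text
94.0 [190.63793182 210.65517044] ((10.21324348449707, 13.370063781738281), 21.801410675048828) [array([0.4059, 0.2226]), array([0.4488, 0.2075]), array([0.4366, 0.1747]), array([0.3938, 0.1899])] [0.42123892 0.19869356 0.008     ]
89.0 [157.14705849 206.08823395] ((9.946917533874512, 12.34789752960205), 30.963756561279297) [array([0.4241, 0.338 ]), array([0.461 , 0.3183]), array([0.4441, 0.2884]), array([0.4074, 0.3081])] [0.43410613 0.31321261 0.008     ]
89.5 [159.23770237 177.11475372] ((9.98687744140625, 12.419577598571777), 39.80556869506836) [array([0.5283, 0.3377]), array([0.5624, 0.3122]), array([0.5406, 0.2847]), array([0.5067, 0.3103])] [0.53447849 0.31125811 0.008     ]
82.5 [195.49999619 174.5       ] ((12.162237167358398, 10.465181350708008), 81.8698959350586) [array([0.5647, 0.2087]), array([0.5708, 0.1732]), array([0.5288, 0.1657]), array([0.5228, 0.201 ])] [0.54674921 0.1871363  0.008     ]
```

View pics/c1.png

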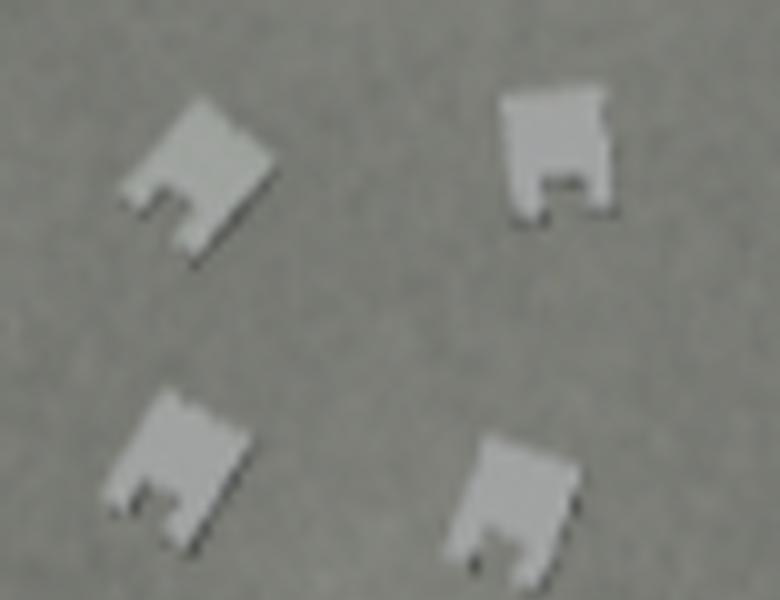

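View pics/c2.png

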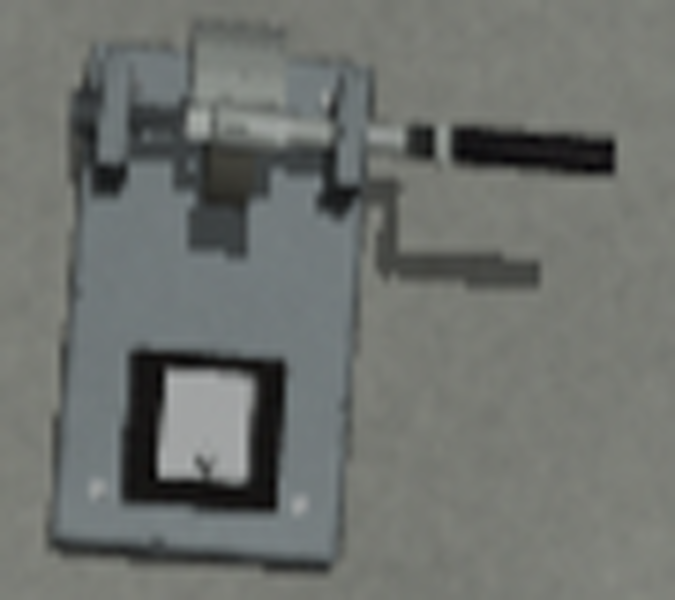

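The crop shows all four notches facing the robot (image down). The shim yaws fit their rectangles. The seat corners are near (165,368), (255,375), (245,488) and (155,480), with the pin foot near (203,478). Next I work out positions.

Run:
```python
from h import *
f=load("top0")
U=lambda p,z:unproj(f,p[0]/7.5+240,p[1]/7.5+145,z)[:2].round(4)
for n,p,z in [("baseBL",(52,545),.04),("baseBR",(335,565),.04),("baseTR",(370,65),.04),("baseTL",(95,45),.04),("s",(165,368),.06),("s",(255,375),.06),("s",(245,488),.06),("s",(155,480),.06),("crankin",(450,143),.202),("crankout",(613,155),.202)]: print(n,U(p,z))
```

```text
baseBL [0.3988 0.0068]
baseBR [ 0.3929 -0.1191]
baseTR [ 0.621  -0.1326]
baseTL [ 0.6271 -0.0074]
s [ 0.4766 -0.0412]
s [ 0.4744 -0.081 ]
s [ 0.4241 -0.0774]
s [ 0.4266 -0.0377]
crankin [ 0.5509 -0.1498]
crankout [ 0.5476 -0.2162]
```

Request:
{"method": "send_rows", "body": {
  "motion": [
    {"dp": [0.02,-0.053,0],"rot": [0,0,0],"grip": 0.06},
    {"dp": [0.02,-0.053,0],"rot": [0,0,0],"grip": 0.06},
    {"dp": [0.02,-0.053,0],"rot": [0,0,0],"grip": 0.06},
    {"dp": [0.02,-0.053,0],"rot": [0,0,0],"grip": 0.06},
    {"dp": [0.02,-0.053,0],"rot": [0,0,0],"grip": 0.06},
    {"dp": [0.02,-0.053,0],"rot": [0,0,0],"grip": 0.06},
    {"dp": [0.02,-0.053,0],"rot": [0,0,0],"grip": 0.06},
    {"dp": [0.02,-0.053,0],"rot": [0,0,0],"grip": 0.06},
    {"dp": [0,0,0],"rot": [0,0,0],"grip": 0.06}
  ]
}}

```text
clock: 1.23
tcp_pos: [0.4011, 0.1904, 0.227]
orientation: [2.587, 1.78, -0.008]
contact_force: [0.2, 1.3, -0.1]
grip_width: 0.0598
```

Run:
```python
from h import *
f=snap("wrist","w1.png");o=get_obs();print(o["tcp_pos"],o["orientation"],o["grip_width"],o["clock"]);print(f["R"],f["t"])
print([proj(f,X).round(0) for X in ([.4212,.1987,.008],[.5345,.3113,.008],[.434,.313,.008],[.5467,.187,.008])])
```

```text
[0.40050438 0.19282556 0.22703564] [ 2.58460932  1.78435626 -0.0073988 ] 0.060079114486247746 1.275
[[ 0.35677082  0.93418281 -0.00413094]
 [ 0.90194425 -0.34330015  0.26199537]
 [ 0.24333342 -0.09719818 -0.96506029]] [-0.32021509 -0.3292546   0.29572497]
[array([271., 185.]), array([381., 234.]), array([361., 162.]), array([295., 272.])]
```

View pics/w1.png

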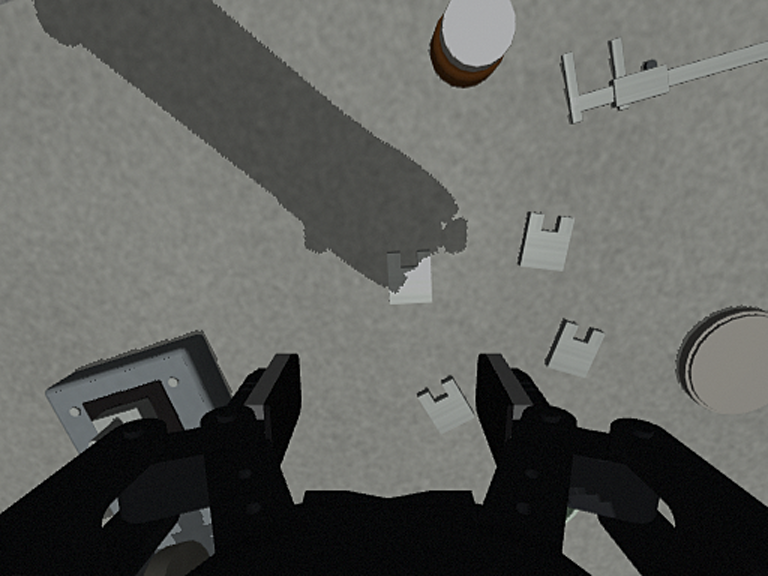

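The wrist view shows shim A with corners (388,252), (430,250), (432,303) and (389,304), in agreement with the top view. I refine from these corners, and do the same for shim B at (523,211), (574,217), (564,271), (519,265).

Run:
```python
from h import *
f=load("w1")
for P in ([(388,252),(430,250),(432,303),(389,304)],[(527,211),(574,217),(564,271),(519,265)]):
    q=np.array([unproj(f,u/1.5,v/1.5,.008)[:2] for u,v in P])
    d=(q[2]+q[3]-q[0]-q[1])/2; w=(q[1]-q[0]+q[2]-q[3])/2
    print(q.mean(0),np.linalg.norm(d),np.linalg.norm(w),np.degrees(np.arctan2(d[1],d[0])),np.degrees(np.arctan2(w[1],w[0])))
```

```text
[0.42222737 0.20134978] 0.04527012256960446 0.035754758896849675 -18.552543880670125 71.2024933665357
[0.43342006 0.31647255] 0.04460272014031007 0.038519519432271755 -25.032855356619354 61.755316546704606
```

Request:
{"method": "send_rows", "body": {
  "motion": [
    {"dp": [0.021,0.007,-0.05],"rot": [0,0,0.035],"grip": 0.05},
    {"dp": [0,0,-0.06],"rot": [0,0,0],"grip": 0.05},
    {"dp": [0,0,-0.06],"rot": [0,0,0],"grip": 0.05},
    {"dp": [0,0,-0.025],"rot": [0,0,0],"grip": 0.05},
    {"dp": [0,0,0],"rot": [0,0,0],"grip": 0.05}
  ]
}}

```text
clock: 1.9
tcp_pos: [0.4207, 0.2099, 0.0274]
orientation: [-2.539, -1.844, -0.003]
contact_force: [-0.2, 0.0, 1.0]
grip_width: 0.0502
```

Run:
```python
from h import *
f=snap("wrist","w2.png");o=get_obs();print(o["tcp_pos"],o["orientation"],o["grip_width"],o["clock"],o["contact_force"])
print(proj(f,o["tcp_pos"])*1.5)
```

```text
[0.42130882 0.210231   0.02839244] [-2.53922049 -1.84402917 -0.0060864 ] 0.050017438835967314 1.95 [-1.00222177 -0.69168511 -0.22032779]
[388.83506355 373.97204991]
```

View pics/w2.png

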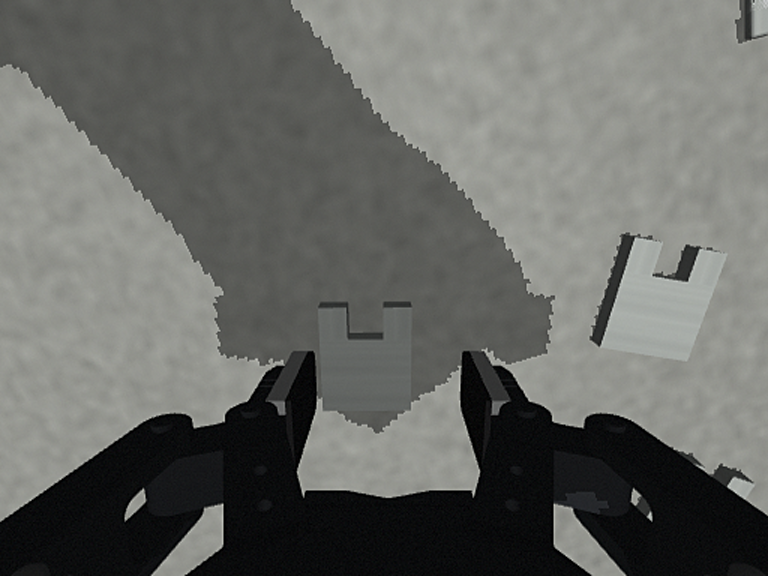

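The shim now sits square between the jaws, with top corners (319,303), (411,303), (411,410) and (319,410). It is left of centre by about 9 mm.

Run:
```python
from h import *
f=load("w2")
q=np.array([unproj(f,u/1.5,v/1.5,.008)[:2] for u,v in [(319,306),(411,306),(411,410),(319,410)]])
d=(q[2]+q[3]-q[0]-q[1])/2
print(q.mean(0),np.linalg.norm(d),np.linalg.norm(q[1]-q[0]),np.degrees(np.arctan2(d[1],d[0])),get_obs()["tcp_pos"])
```

```text
[0.42168007 0.20031073] 0.0445555716065884 0.03535781163265438 -18.75346607395886 [0.42130882 0.210231   0.02839244]
```

Request:
{"method": "send_rows", "body": {
  "motion": [
    {"dp": [0,-0.01,0],"rot": [0,0,-0.013],"grip": 0.05},
    {"dp": [0,0,-0.012],"rot": [0,0,0],"grip": 0.05},
    {"dp": [0,0,-0.01],"rot": [0,0,0],"grip": 0.05},
    {"dp": [0,0,-0.004],"rot": [0,0,0],"grip": 0.05},
    {"dp": [0,0,0],"rot": [0,0,0],"grip": 0.05}
  ],
  "grip_force": 30
}}

```text
clock: 2.58
tcp_pos: [0.4234, 0.2019, 0.004]
orientation: [-2.551, -1.827, -0.017]
contact_force: [-0.6, 0.5, 0.1]
grip_width: 0.0503
```

Request:
{"method": "send_rows", "body": {
  "motion": [
    {"dp": [-0.001,-0.001,-0.002],"rot": [0,0,0],"grip": 0.05},
    {"dp": [0,0,0],"rot": [0,0,0],"grip": 0.03},
    {"dp": [0,0,0],"rot": [0,0,0],"grip": 0.03},
    {"dp": [0,0,0],"rot": [0,0,0],"grip": 0.03},
    {"dp": [0,0,0],"rot": [0,0,0],"grip": 0.03}
  ]
}}

```text
clock: 3.2
tcp_pos: [0.4225, 0.2009, 0.0023]
orientation: [-2.551, -1.827, -0.018]
contact_force: [0.2, 0.6, -0.7]
grip_width: 0.0347
```

Request:
{"method": "send_rows", "body": {
  "motion": [
    {"dp": [0,0,0.04],"rot": [0,0,0],"grip": 0.03},
    {"dp": [0,0,0.06],"rot": [0,0,0],"grip": 0.03},
    {"dp": [0.005,-0.04,0.04],"rot": [0,0,0.068],"grip": 0.03},
    {"dp": [0.006,-0.055,0],"rot": [0,0,0.068],"grip": 0.03},
    {"dp": [0.006,-0.055,0],"rot": [0,0,0.068],"grip": 0.03},
    {"dp": [0.006,-0.055,0],"rot": [0,0,0.068],"grip": 0.03},
    {"dp": [0.005,-0.04,0],"rot": [0,0,0],"grip": 0.03},
    {"dp": [0,0,0],"rot": [0,0,0],"grip": 0.03},
    {"dp": [0,0,0],"rot": [0,0,0],"grip": 0.03}
  ]
}}

```text
clock: 4.32
tcp_pos: [0.4504, -0.0501, 0.1478]
orientation: [-2.267, -2.173, -0.023]
contact_force: [0.3, 1.3, -0.7]
grip_width: 0.035
```

Run:
```python
from h import *
f=snap("wrist","w3.png");o=get_obs();print(o["tcp_pos"],o["orientation"],o["grip_width"],o["clock"],o["contact_force"])
print(proj(f,o["tcp_pos"])*1.5, proj(f,[.450-.016,-.0597+.001,.09])*1.5)
```

```text
[ 0.45042386 -0.05007041  0.14778082] [-2.2668953  -2.1731761  -0.02316914] 0.03455452919936625 4.375 [-0.59373068 -0.73468632 -0.89804553]
[387.34602326 371.311475  ] [366.03897265 286.22590653]
```

View pics/w3.png

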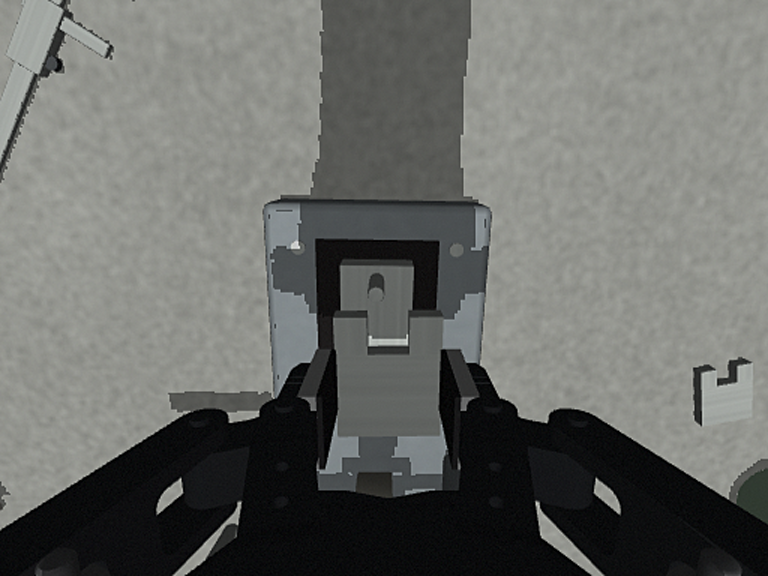

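The picture shows the held shim with notch end corners (334,312) and (442,312). The seat's -x edge runs from (341,262) to (413,262), and the pin spans (376,278) to (376,296). I compare these with my seat estimate.

```bash
python3 - <<'E'
from h import *
from scipy.spatial.transform import Rotation as Ro
f=load("w3");o=get_obs()
print("cam",-np.array(f["R"]).T@f["t"]); 
Rt=Ro.from_rotvec(o["orientation"]).as_matrix();print("tool axes",Rt.round(4))
for z in(.054,.06,.065):
    q=[unproj(f,u/1.5,v/1.5,z)[:2] for u,v in [(341,262),(413,262)]]
    print(z,q,"w",np.linalg.norm(q[0]-q[1]),"pin foot",unproj(f,376/1.5,296/1.5,z)[:2],unproj(f,376/1.5,278/1.5,z)[:2],"top",unproj(f,376/1.5,296/1.5,z+.03)[:2],unproj(f,376/1.5,278/1.5,z+.03)[:2])
zu=o["tcp_pos"][2]
print("base corners", [unproj(f,u/1.5,v/1.5,.04)[:2] for u,v in [(265,203),(491,206)]])
for z in (zu+.004,zu+.008): print("shim",[unproj(f,u/1.5,v/1.5,z)[:2].round(4) for u,v in [(334,312),(442,312),(441,436),(335,437)]])
E
python3 - <<'E'
import cv2,numpy as np
import sys; sys.path.insert(0,'.')
f=dict(np.load('pics/w3.npz'));im=f["img"][:,:,::-1]
cv2.imwrite('pics/c3.png',cv2.resize(im[125:300,170:340],None,fx=3.4,fy=3.4,interpolation=cv2.INTER_CUBIC))
E
```

```text
cam [ 0.38233691 -0.0488754   0.29039426]
tool axes [[ 0.0421  0.9991  0.0098]
 [ 0.999  -0.0422  0.0111]
 [ 0.0115  0.0093 -0.9999]]
0.054 [array([ 0.42906909, -0.07331786]), array([ 0.43080853, -0.0341415 ])] w 0.0392149612996392 pin foot [ 0.44914267 -0.05523909] [ 0.43885918 -0.05473383] top [ 0.44066458 -0.0544315 ] [ 0.43168613 -0.05399035]
0.06 [array([ 0.42788297, -0.07269748]), array([ 0.42957825, -0.03451546])] w 0.03821963353342409 pin foot [ 0.44744705 -0.05507757] [ 0.43742457 -0.05458513] top [ 0.43896896 -0.05426998] [ 0.43025152 -0.05384166]
0.065 [array([ 0.42689453, -0.0721805 ]), array([ 0.42855302, -0.0348271 ])] w 0.03739019372824483 pin foot [ 0.44603404 -0.05494297] [ 0.43622906 -0.05446122] top [ 0.43755594 -0.05413538] [ 0.42905601 -0.05371775]
base corners [array([ 0.39675386, -0.11447161]), array([0.40376743, 0.0111764 ])]
shim [array([ 0.4264, -0.0667]), array([ 0.428 , -0.0311]), array([ 0.4748, -0.0318]), array([ 0.4733, -0.0699])]
shim [array([ 0.4251, -0.0662]), array([ 0.4267, -0.0316]), array([ 0.4721, -0.0323]), array([ 0.4707, -0.0693])]
```

View pics/c3.png

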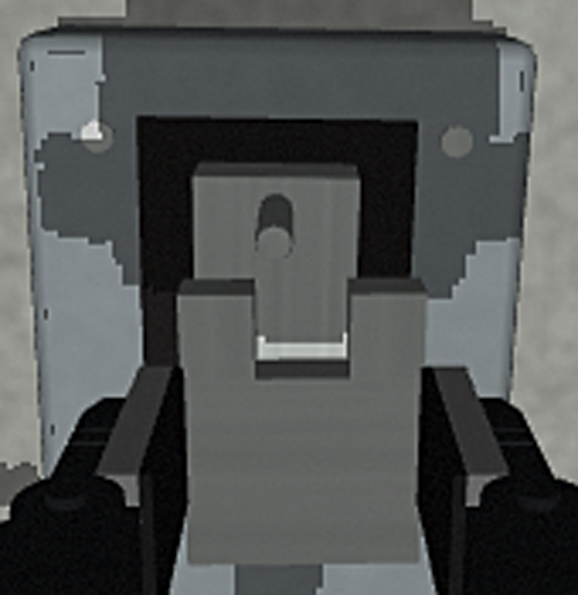

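Pin top is at crop (274,243) and the seat's top -x edge is at v=177. The wrist camera puts the seat near (0.454,-0.055) and the top camera near (0.450,-0.0595). I go to just above the pin and look closer.

Request:
{"method": "send_rows", "body": {
  "motion": [
    {"dp": [0.002,-0.0055,-0.02],"rot": [0,0,-0.01],"grip": 0.03},
    {"dp": [0,0,-0.022],"rot": [0,0,0],"grip": 0.03},
    {"dp": [0,0,0],"rot": [0,0,0],"grip": 0.03},
    {"dp": [0,0,0],"rot": [0,0,0],"grip": 0.03}
  ]
}}

```text
clock: 4.88
tcp_pos: [0.4533, -0.0505, 0.1056]
orientation: [-2.268, -2.171, -0.026]
contact_force: [-0.6, -0.1, -1.6]
grip_width: 0.0345
```

Run:
```python
from h import *
f=snap("wrist","w4.png",crop=(170,125,340,300),scale=3.4);o=get_obs();print(o["tcp_pos"],o["orientation"],o["clock"],o["contact_force"])
```

```text
[ 0.4531898  -0.05050901  0.10560008] [-2.26813892 -2.17115211 -0.02625381] 4.925 [-0.28029946  0.31436617 -0.68700492]
```

View pics/w4.png

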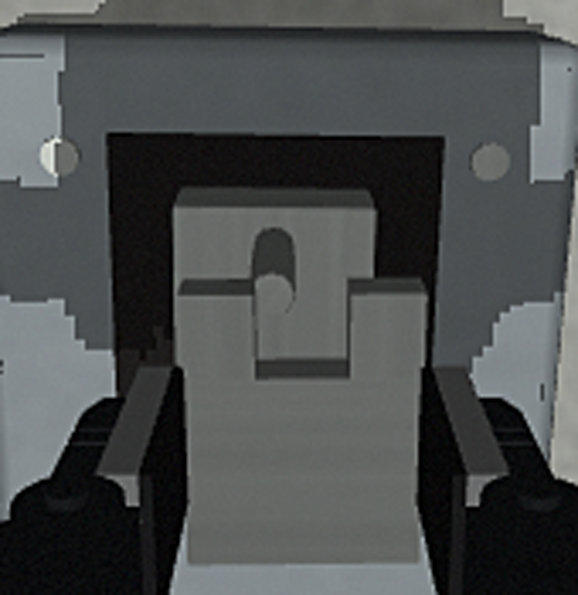

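The picture shows the pin top at crop (274,293) and the notch centre at u≈302, so the shim must shift to -y. Y did not follow the last command.

Run:
```python
from h import *
f=load("w4")
P=lambda u,v,z:unproj(f,170+u/3.4,125+v/3.4,z)[:2].round(4)
for s in(.055,.06,.064):
    a,b=P(174,207,s),P(376,207,s)
    print(s,"edge",a,b,np.linalg.norm(a-b).round(4),"pin top",P(274,293,s+.03),"pin foot",P(273,246,s))
print("base",P(1,40,.04),P(576,43,.04))
for z in(.1116,.1106): 
  q=np.array([P(178,295,z),P(427,295,z),P(419,563,z),P(188,563,z)]);print(z,q.mean(0),q.tolist(),"notch",P(255,360,z),P(350,360,z))
```

```text
0.055 edge [ 0.4308 -0.0739] [ 0.4327 -0.0338] 0.0401 pin top [ 0.4396 -0.0541] pin foot [ 0.4398 -0.0547]
0.06 edge [ 0.4296 -0.0732] [ 0.4314 -0.0342] 0.039 pin top [ 0.438 -0.054] pin foot [ 0.4383 -0.0545]
0.064 edge [ 0.4287 -0.0727] [ 0.4304 -0.0345] 0.0382 pin top [ 0.4366 -0.0538] pin foot [ 0.4372 -0.0544]
base [ 0.3979 -0.1081] [0.4036 0.0092]
0.1116 [ 0.45325 -0.05005] [[0.4304, -0.0671], [0.4321, -0.0313], [0.4762, -0.0329], [0.4743, -0.0689]] notch [ 0.4409 -0.0566] [ 0.4416 -0.0427]
0.1106 [ 0.45375 -0.0501 ] [[0.4307, -0.0673], [0.4324, -0.0312], [0.4769, -0.0328], [0.475, -0.0691]] notch [ 0.4413 -0.0567] [ 0.442  -0.0427]
```

Request:
{"method": "send_rows", "body": {
  "motion": [
    {"dp": [0.0015,-0.005,0],"rot": [0,0,0],"grip": 0.03},
    {"dp": [0,0,-0.006],"rot": [0,0,0],"grip": 0.03},
    {"dp": [0,0,-0.004],"rot": [0,0,0],"grip": 0.03},
    {"dp": [0,0,0],"rot": [0,0,0],"grip": 0.03}
  ]
}}

```text
clock: 5.42
tcp_pos: [0.4557, -0.0556, 0.0963]
orientation: [-2.269, -2.173, -0.03]
contact_force: [-0.6, 0.1, -0.8]
grip_width: 0.0349
```

Request:
{"method": "send_rows", "body": {
  "motion": [
    {"dp": [-0.0005,0.0005,0],"rot": [-0.014,0.012,0],"grip": 0.03},
    {"dp": [0,-0.0005,-0.008],"rot": [0,0,0],"grip": 0.03},
    {"dp": [0,-0.0005,-0.008],"rot": [0,0,0],"grip": 0.03},
    {"dp": [0,0,-0.004],"rot": [0,0,0],"grip": 0.03},
    {"dp": [0,0,0],"rot": [0,0,0],"grip": 0.03}
  ]
}}

```text
clock: 6.05
tcp_pos: [0.455, -0.056, 0.0745]
orientation: [2.268, 2.172, -0.002]
contact_force: [-0.5, 0.0, -0.6]
grip_width: 0.0344
```

Run:
```python
from h import *
f=snap("wrist","w5.png",crop=(170,125,340,300),scale=3.4);o=get_obs();print(o["tcp_pos"],o["orientation"],o["clock"],o["contact_force"])
from scipy.spatial.transform import Rotation as Ro
print(Ro.from_rotvec(o["orientation"]).as_matrix().round(4))
```

```text
[ 0.45506838 -0.05605795  0.07466239] [ 2.26769169e+00  2.17200732e+00 -1.99567983e-03] 6.1 [-0.5178299   0.25312976 -1.37979271]
[[ 4.310e-02  9.991e-01  1.000e-04]
 [ 9.991e-01 -4.310e-02 -2.000e-03]
 [-2.000e-03  2.000e-04 -1.000e+00]]
```

View pics/w5.png

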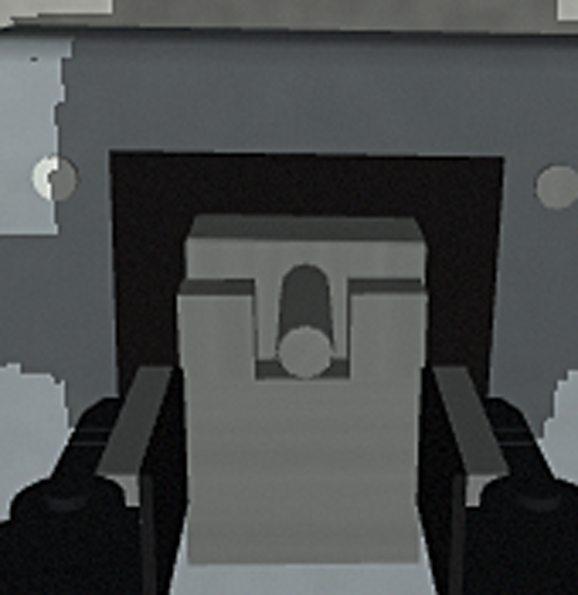

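The pin (304,353) stands inside the notch (255–350), centred. I check x and the seat height numerically.

Run:
```python
from h import *
f=load("w5")
P=lambda u,v,z:unproj(f,170+u/3.4,125+v/3.4,z)[:2].round(4)
for s in(.054,.057,.06,.064):
    a,b=P(188,240,s),P(426,240,s)
    print(s,"edge",a,b,np.linalg.norm(a-b).round(4),"pin top",P(304,352,s+.03))
for z in(.0805,.0795): print("notch back",P(255,360,z),P(350,360,z),"front",P(178,295,z),P(427,295,z))
```

```text
0.054 edge [ 0.4312 -0.074 ] [ 0.4329 -0.0337] 0.0403 pin top [ 0.4405 -0.0548]
0.057 edge [ 0.4304 -0.0736] [ 0.432  -0.0341] 0.0395 pin top [ 0.4393 -0.0547]
0.06 edge [ 0.4296 -0.0732] [ 0.4312 -0.0344] 0.0388 pin top [ 0.4382 -0.0547]
0.064 edge [ 0.4285 -0.0727] [ 0.4301 -0.0349] 0.0378 pin top [ 0.4366 -0.0546]
notch back [ 0.4428 -0.0621] [ 0.4434 -0.0481] front [ 0.4324 -0.0726] [ 0.4339 -0.0368]
notch back [ 0.4432 -0.0621] [ 0.4438 -0.0481] front [ 0.4327 -0.0728] [ 0.4342 -0.0366]
```

Request:
{"method": "send_rows", "body": {
  "motion": [
    {"dp": [0,0.0005,-0.006],"rot": [0,0,0],"grip": 0.03},
    {"dp": [0,0,-0.005],"rot": [0,0,0],"grip": 0.03},
    {"dp": [0,0,-0.002],"rot": [0,0,0],"grip": 0.03},
    {"dp": [0,0,0],"rot": [0,0,0],"grip": 0.03}
  ]
}}

```text
clock: 6.6
tcp_pos: [0.4554, -0.0556, 0.0614]
orientation: [2.268, 2.171, -0.001]
contact_force: [-1.9, 0.9, 5.5]
grip_width: 0.0349
```

Request:
{"method": "send_rows", "body": {
  "motion": [
    {"dp": [0,0,-0.0015],"rot": [0,0,0],"grip": 0.03},
    {"dp": [0,0,-0.001],"rot": [0,0,0],"grip": 0.03},
    {"dp": [0,0,0],"rot": [0,0,0],"grip": 0.03}
  ]
}}

```text
clock: 6.98
tcp_pos: [0.4555, -0.0556, 0.0616]
orientation: [2.27, 2.171, 0.002]
contact_force: [0.5, -0.1, -0.7]
grip_width: 0.0349
```

Request:
{"method": "send_rows", "body": {
  "motion": [
    {"dp": [0,0,-0.002],"rot": [0,0,0],"grip": 0.03},
    {"dp": [0,0,-0.002],"rot": [0,0,0],"grip": 0.03}
  ]
}}

```text
clock: 7.22
tcp_pos: [0.4558, -0.0557, 0.0608]
orientation: [-2.271, -2.169, -0.004]
contact_force: [-11.8, 1.8, 43.6]
grip_width: 0.035
```

Request:
{"method": "send_rows", "body": {
  "motion": [
    {"dp": [0,0,0],"rot": [0,0,0],"grip": 0.03},
    {"dp": [0,0,0],"rot": [0,0,0],"grip": 0.05},
    {"dp": [0,0,0],"rot": [0,0,0],"grip": 0.05},
    {"dp": [0,0,0],"rot": [0,0,0],"grip": 0.05},
    {"dp": [0,0,0.02],"rot": [0,0,0],"grip": 0.05},
    {"dp": [0,0,0.03],"rot": [0,0,0],"grip": 0.05},
    {"dp": [0,0,0.04],"rot": [0,0,0],"grip": 0.05},
    {"dp": [0,0,0],"rot": [0,0,0],"grip": 0.05}
  ]
}}

```text
clock: 8.22
tcp_pos: [0.4554, -0.0557, 0.1521]
orientation: [-2.27, -2.168, -0.001]
contact_force: [-0.3, -0.3, -0.2]
grip_width: 0.0503
```

Run:
```python
from h import *
f=snap("wrist","w6.png",crop=(170,125,340,300),scale=3.4);o=get_obs();print(o["tcp_pos"],o["orientation"],o["clock"],o["contact_force"])
```

```text
[ 0.45410763 -0.05558133  0.15068169] [-2.26849874 -2.16696039  0.00245983] 8.275 [-0.63510347 -0.24111594 -0.58798453]
```

View pics/w6.png

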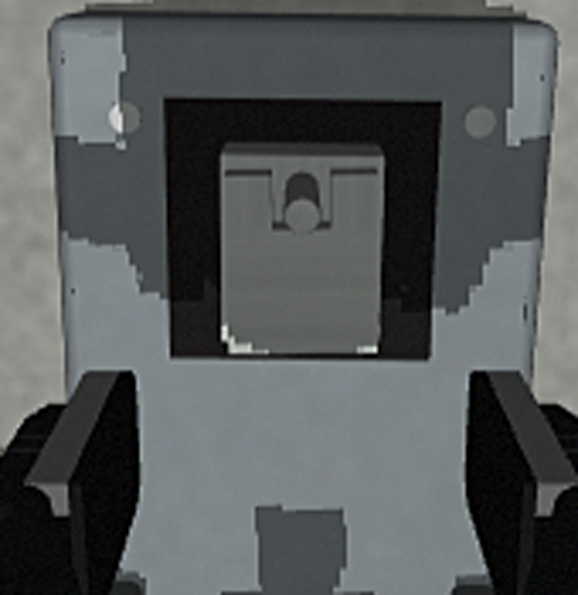

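The shim lies flat on the seat (crop 222–382), with the pin (302,215) centred in the notch. That is 11 pictures viewed, so from here I measure with image code. Next is shim D.

Request:
{"method": "send_rows", "body": {
  "motion": [
    {"dp": [0.018,0.048,0],"rot": [0,0,0.055],"grip": 0.05},
    {"dp": [0.018,0.048,0],"rot": [0,0,0.055],"grip": 0.05},
    {"dp": [0.018,0.048,0],"rot": [0,0,0.055],"grip": 0.05},
    {"dp": [0.018,0.048,0],"rot": [0,0,0.055],"grip": 0.05},
    {"dp": [0.018,0.046,-0.03],"rot": [0,0,0],"grip": 0.05},
    {"dp": [0,0,-0.02],"rot": [0,0,0],"grip": 0.05},
    {"dp": [0,0,0],"rot": [0,0,0],"grip": 0.05},
    {"dp": [0,0,0],"rot": [0,0,0],"grip": 0.05}
  ]
}}

```text
clock: 9.28
tcp_pos: [0.5401, 0.1889, 0.089]
orientation: [-2.006, -2.402, 0.022]
contact_force: [0.3, 0.2, 0.5]
grip_width: 0.0499
```

```bash
cat >> h.py <<'E'
def shim(f,c,z=.008,half=.045,save=None):
    """fit the 44x36 rectangle to a plate near c by template match over yaw on a metric top-down warp"""
    s=2000 # px/m
    n=int(2*half*s)
    src=np.float32([proj(f,[c[0]+a*half,c[1]+b*half,z]) for a,b in((-1,-1),(1,-1),(1,1),(-1,1))])
    H=cv2.getPerspectiveTransform(src,np.float32([(0,0),(n,0),(n,n),(0,n)]))
    g=cv2.cvtColor(cv2.warpPerspective(f["img"],H,(n,n)),cv2.COLOR_RGB2GRAY).astype(np.float32)
    if save: cv2.imwrite("pics/"+save,g)
    g=cv2.GaussianBlur(g,(0,0),1.5); gx,gy=cv2.Sobel(g,cv2.CV_32F,1,0)/8,cv2.Sobel(g,cv2.CV_32F,0,1)/8
    poly=np.array([(-22,-18),(22,-18),(22,18),(-22,18),(-22,7),(-9,7),(-9,-7),(-22,-7)])/1e3
    P=[];N=[]
    for a,b in zip(poly,np.roll(poly,-1,0)):
        d=(b-a)/np.linalg.norm(b-a)
        for k in np.linspace(.05,.95,25): P.append(a+k*(b-a));N.append((d[1],-d[0]))
    P=np.array(P);N=np.array(N)
    def score(p):
        cs,sn=np.cos(p[2]),np.sin(p[2]);Rm=np.array([[cs,-sn],[sn,cs]])
        q=((P@Rm.T+p[:2])+half)*s; m=N@Rm.T
        ux=cv2.remap(gx,q[:,0].astype(np.float32),q[:,1].astype(np.float32),1).ravel();uy=cv2.remap(gy,q[:,0].astype(np.float32),q[:,1].astype(np.float32),1).ravel()
        return np.minimum(np.abs(ux*m[:,0]+uy*m[:,1]),6).mean()
    return score
def fit(f,c,yaw,z=.008,save=None):
    from itertools import product
    sc=shim(f,c,z,save=save); p=np.array([0,0,yaw])
    for r,st in((.014,.002),(.003,.001),(.001,.0005)):
        k=np.arange(-r,r+1e-6,st); ya=np.radians(np.linspace(-8,8,9)) if r>.01 else np.radians(np.linspace(-2,2,5))*(1 if r>.002 else .5)
        p=max((p+[a,b,y] for a,b,y in product(k,k,ya)),key=sc)
    return np.array(c)+p[:2],np.degrees(p[2]),sc(p)
E
python3 - <<'E'
from h import *
f0=load("w2");print("check A",fit(f0,[.421,.198],np.radians(-20)))
f=snap("wrist","w7.png");o=get_obs();print(o["tcp_pos"],o["orientation"],o["clock"])
print(fit(f,[.5467,.187],np.radians(10),save="d.png"))
ft=load("top0");print("top A",fit(ft,[.421,.198],np.radians(-20)),"D",fit(ft,[.5467,.187],np.radians(10)))
E
```

```text
check A (array([0.4225, 0.2   ]), np.float64(-18.0), np.float64(4.633964071309461))
[0.53993141 0.18857725 0.08910827] [-2.00692098 -2.40167002  0.02186557] 9.325
(array([0.5472, 0.1905]), np.float64(10.0), np.float64(4.836188914950806))
top A (array([0.421 , 0.1985]), np.float64(-19.0), np.float64(3.00249829874325)) D (array([0.5462, 0.1885]), np.float64(8.5), np.float64(3.3528892182565695))[ WARN:0@0.911] global loadsave.cpp:1063 imwrite_ Unsupported depth image for selected encoder is fallbacked to CV_8U.
```

Request:
{"method": "send_rows", "body": {
  "motion": [
    {"dp": [0.007,0.0015,-0.02],"rot": [0.011,-0.009,0],"grip": 0.05},
    {"dp": [0,0,-0.03],"rot": [0,0,0],"grip": 0.05},
    {"dp": [0,0,-0.01],"rot": [0,0,0],"grip": 0.05},
    {"dp": [0,0,0],"rot": [0,0,0],"grip": 0.05}
  ]
}}

```text
clock: 9.82
tcp_pos: [0.5496, 0.1881, 0.0318]
orientation: [-2.014, -2.4, -0.01]
contact_force: [-0.3, 0.7, -0.3]
grip_width: 0.0502
```

Run:
```python
from h import *
f=snap("wrist","w8.png");o=get_obs();print(o["tcp_pos"],o["orientation"],o["clock"])
print(fit(f,[.5467,.190],np.radians(10)))
```

```text
[0.54988591 0.18821571 0.03215621] [-2.01422985 -2.39993431 -0.01044044] 9.875
(array([0.5477, 0.1905]), np.float64(9.5), np.float64(4.496322847054166))
```

Request:
{"method": "send_rows", "body": {
  "motion": [
    {"dp": [-0.003,0.0025,-0.01],"rot": [0,0,0],"grip": 0.05},
    {"dp": [0,0,-0.01],"rot": [0,0,0],"grip": 0.05},
    {"dp": [0,0,-0.007],"rot": [0,0,0],"grip": 0.05},
    {"dp": [0,0,0],"rot": [0,0,0],"grip": 0.05}
  ]
}}

```text
clock: 10.38
tcp_pos: [0.5477, 0.1916, 0.0053]
orientation: [-2.014, -2.401, -0.015]
contact_force: [0.5, -0.6, -0.1]
grip_width: 0.05
```

Request:
{"method": "send_rows", "body": {
  "motion": [
    {"dp": [0,-0.001,-0.003],"rot": [-0.007,0.006,0],"grip": 0.05},
    {"dp": [0,0,0],"rot": [0,0,0],"grip": 0.05},
    {"dp": [0,0,0],"rot": [0,0,0],"grip": 0.03},
    {"dp": [0,0,0],"rot": [0,0,0],"grip": 0.03},
    {"dp": [0,0,0],"rot": [0,0,0],"grip": 0.03},
    {"dp": [0,0,0],"rot": [0,0,0],"grip": 0.03}
  ]
}}

```text
clock: 11.12
tcp_pos: [0.548, 0.1906, 0.0025]
orientation: [-2.015, -2.401, -0.0]
contact_force: [0.2, 0.3, -1.4]
grip_width: 0.0352
```

Request:
{"method": "send_rows", "body": {
  "motion": [
    {"dp": [0,0,0.04],"rot": [0,0,0],"grip": 0.03},
    {"dp": [0,0,0.06],"rot": [0,0,0],"grip": 0.03},
    {"dp": [-0.01,-0.03,0.04],"rot": [0,0,-0.055],"grip": 0.03},
    {"dp": [-0.02,-0.052,0],"rot": [0,0,-0.055],"grip": 0.03},
    {"dp": [-0.02,-0.052,0],"rot": [0,0,-0.055],"grip": 0.03},
    {"dp": [-0.02,-0.052,0],"rot": [0,0,-0.055],"grip": 0.03},
    {"dp": [-0.02,-0.052,0],"rot": [0,0,0],"grip": 0.03},
    {"dp": [0,0,0],"rot": [0,0,0],"grip": 0.03},
    {"dp": [0,0,0],"rot": [0,0,0],"grip": 0.03}
  ]
}}

```text
clock: 12.25
tcp_pos: [0.4542, -0.0528, 0.1474]
orientation: [-2.274, -2.159, -0.009]
contact_force: [-0.5, -0.2, -0.3]
grip_width: 0.0348
```

Request:
{"method": "send_rows", "body": {
  "motion": [
    {"dp": [0.001,-0.003,-0.02],"rot": [-0.004,0.004,0.005],"grip": 0.03},
    {"dp": [0,0,-0.02],"rot": [0,0,0],"grip": 0.03},
    {"dp": [0,0,0],"rot": [0,0,0],"grip": 0.03},
    {"dp": [0,0,0],"rot": [0,0,0],"grip": 0.03}
  ]
}}

```text
clock: 12.75
tcp_pos: [0.4579, -0.0515, 0.1072]
orientation: [-2.261, -2.174, -0.003]
contact_force: [-0.3, 0.4, -1.0]
grip_width: 0.0347
```

Request:
{"method": "send_rows", "body": {
  "motion": [
    {"dp": [-0.002,-0.004,-0.004],"rot": [0,0,-0.005],"grip": 0.03},
    {"dp": [0,0,-0.004],"rot": [0,0,0],"grip": 0.03},
    {"dp": [0,0,0],"rot": [0,0,0],"grip": 0.03}
  ]
}}

```text
clock: 13.12
tcp_pos: [0.4569, -0.0553, 0.0999]
orientation: [-2.267, -2.17, -0.006]
contact_force: [0.3, 0.5, 0.1]
grip_width: 0.0349
```

Run:
```python
from h import *
f5=load("w5");print("ref w5",fit(f5,[.4551,-.0561],np.radians(-3),z=.0747+.0057))
f=snap("wrist","w9.png",crop=(170,125,340,300),scale=3.4);o=get_obs();p=o["tcp_pos"];print(p,o["orientation"],o["clock"])
print(fit(f,p[:2],np.radians(-3),z=p[2]+.0055))
```

```text
ref w5 (array([ 0.4551, -0.0556]), np.float64(-4.000000000000001), np.float64(5.394327540001858))
[ 0.45693997 -0.05533438  0.10005621] [-2.26689774 -2.16995131 -0.00651396] 13.175
(array([ 0.45593997, -0.05483438]), np.float64(-4.0), np.float64(5.45214079964806))
```

Request:
{"method": "send_rows", "body": {
  "motion": [
    {"dp": [-0.001,0,-0.008],"rot": [-0.003,0.003,0],"grip": 0.03},
    {"dp": [-0.0005,-0.0005,-0.008],"rot": [0,0,0],"grip": 0.03},
    {"dp": [0,0,-0.005],"rot": [0,0,0],"grip": 0.03},
    {"dp": [0,0,0],"rot": [0,0,0],"grip": 0.03}
  ]
}}

```text
clock: 13.68
tcp_pos: [0.4551, -0.0558, 0.0774]
orientation: [-2.267, -2.17, 0.001]
contact_force: [0.3, -0.8, -0.6]
grip_width: 0.0346
```

Request:
{"method": "send_rows", "body": {
  "motion": [
    {"dp": [0.001,0.0005,-0.004],"rot": [0,0,0],"grip": 0.03},
    {"dp": [0,0,-0.002],"rot": [0,0,0],"grip": 0.03},
    {"dp": [0,0,0],"rot": [0,0,0],"grip": 0.03}
  ]
}}

```text
clock: 14.05
tcp_pos: [0.4565, -0.0554, 0.0711]
orientation: [-2.267, -2.17, 0.001]
contact_force: [0.7, 0.2, -0.6]
grip_width: 0.0345
```

Request:
{"method": "send_rows", "body": {
  "motion": [
    {"dp": [0,0,-0.002],"rot": [0,0,0],"grip": 0.03}
  ]
}}

```text
clock: 14.18
tcp_pos: [0.4567, -0.0553, 0.0693]
orientation: [-2.267, -2.17, -0.0]
contact_force: [-5.3, 0.6, 25.8]
grip_width: 0.0349
```

Request:
{"method": "send_rows", "body": {
  "motion": [
    {"dp": [0,0,-0.002],"rot": [0,0,0],"grip": 0.03}
  ]
}}

```text
clock: 14.3
tcp_pos: [0.4568, -0.0554, 0.0691]
orientation: [-2.267, -2.169, -0.001]
contact_force: [-13.6, 1.7, 48.7]
grip_width: 0.0347
```

Contact came at TCP 0.0692, so the two-shim stack top is near 0.075, a borderline case. I release and test with the guard.

Request:
{"method": "send_rows", "body": {
  "motion": [
    {"dp": [0,0,0],"rot": [0,0,0],"grip": 0.03},
    {"dp": [0,0,0],"rot": [0,0,0],"grip": 0.05},
    {"dp": [0,0,0],"rot": [0,0,0],"grip": 0.05},
    {"dp": [0,0,0],"rot": [0,0,0],"grip": 0.05},
    {"dp": [0,0,0.02],"rot": [0,0,0],"grip": 0.05},
    {"dp": [0,0,0.03],"rot": [0,0,0],"grip": 0.05},
    {"dp": [0,0,0.04],"rot": [0,0,0],"grip": 0.05},
    {"dp": [0,0,0],"rot": [0,0,0],"grip": 0.05},
    {"dp": [0,0,0],"rot": [0,0,0],"grip": 0.05}
  ]
}}

```text
clock: 15.42
tcp_pos: [0.4561, -0.0553, 0.1608]
orientation: [-2.266, -2.168, 0.001]
contact_force: [-0.1, 1.0, -0.3]
grip_width: 0.0502
```

Run:
```python
from h import *
f6=load("w6");print("w6 after first, z scan",[(z,)+fit(f6,[.4551,-.0555],np.radians(-3),z=z) for z in(.063,.065,.067)])
f=snap("wrist","w10.png",crop=(170,125,340,300),scale=3.4);o=get_obs();p=o["tcp_pos"];print(p,o["orientation"],o["clock"])
print([(z,)+fit(f,[.4551,-.0555],np.radians(-3),z=z) for z in(.071,.073,.075)])
```

```text
w6 after first, z scan [(0.063, array([ 0.4571, -0.0555]), np.float64(-2.0000000000000004), np.float64(4.282832684611897)), (0.065, array([ 0.4566, -0.0555]), np.float64(-3.0000000000000004), np.float64(4.513392112823996)), (0.067, array([ 0.4556, -0.0555]), np.float64(-3.5000000000000004), np.float64(4.676434859325349))]
[ 0.45618289 -0.05532889  0.16074601] [-2.26606079e+00 -2.16809477e+00  1.32770241e-03] 15.475
[(0.071, array([ 0.4571, -0.0555]), np.float64(-1.5000000000000002), np.float64(5.210441250788103)), (0.073, array([ 0.4566, -0.0555]), np.float64(-5.000000000000001), np.float64(5.255411246657519)), (0.075, array([ 0.4556, -0.0555]), np.float64(-5.000000000000001), np.float64(5.303622634593788))]
```

Request:
{"method": "send_rows", "body": {
  "motion": [
    {"dp": [0.01,-0.012,0.055],"rot": [0,0,-0.18],"grip": 0.06},
    {"dp": [0.01,-0.012,0.055],"rot": [0,0,-0.18],"grip": 0.06},
    {"dp": [0.01,-0.015,0.01],"rot": [0,0,-0.18],"grip": 0.06},
    {"dp": [0.01,-0.015,0],"rot": [0,0,-0.18],"grip": 0.06},
    {"dp": [0.01,-0.015,0],"rot": [0,0,-0.18],"grip": 0.06},
    {"dp": [0.01,-0.015,0],"rot": [0,0,-0.18],"grip": 0.06},
    {"dp": [0.01,-0.015,0],"rot": [0,0,-0.18],"grip": 0.06},
    {"dp": [0.01,-0.015,0],"rot": [0,0,-0.18],"grip": 0.06},
    {"dp": [0.01,-0.01,0],"rot": [0,0,-0.13],"grip": 0.06},
    {"dp": [0,0,0],"rot": [0,0,0],"grip": 0.06},
    {"dp": [0,0,0],"rot": [0,0,0],"grip": 0.06}
  ]
}}

```text
clock: 16.85
tcp_pos: [0.5425, -0.1815, 0.2703]
orientation: [-3.123, 0.14, 0.021]
contact_force: [0.1, 0.1, 0.8]
grip_width: 0.0599
```

Run:
```python
from h import *
f=snap("wrist","w11.png");o=get_obs();print(o["tcp_pos"],o["orientation"],o["joints"],o["clock"])
from scipy.spatial.transform import Rotation as Ro
print(Ro.from_rotvec(o["orientation"]).as_matrix().round(3))
im=f["img"]
for n,X in(("mid",[.5526,-.1785,.202]),("in",[.5542,-.1455,.202]),("out",[.5507,-.2115,.202]),("tcp",o["tcp_pos"])): print(n,proj(f,X).round(1))
# dark handle blob near expected
g=cv2.cvtColor(im,cv2.COLOR_RGB2GRAY); m=(g<45).astype(np.uint8)
n,l,st,ce=cv2.connectedComponentsWithStats(m)
for i in range(1,n):
    if st[i,4]>150: print(st[i],ce[i].round(1),cv2.minAreaRect(np.argwhere(l==i)[:,::-1].astype(np.int32)))
```

```text
[ 0.54253943 -0.18139288  0.27040951] [-3.12329109  0.14052363  0.02064642] [-0.29955648  0.32246927  0.6620443   1.78264016 -0.22900187  1.12893723
  0.34989943] 16.9
[[ 0.996 -0.09  -0.013]
 [-0.09  -0.996  0.016]
 [-0.014 -0.014 -1.   ]]
mid [272.8 205.3]
in [271.5 161.3]
out [273.6 246.1]
tcp [258.6 247.6]
[280  10  37  20 422] [298.1  18.5] ((298.10931396484375, 19.90412139892578), (18.16306495666504, 36.64398193359375), 87.39744567871094)
[ 145   42   65   66 1988] [182.7  77. ] ((176.90924072265625, 74.86614990234375), (63.73505401611328, 60.85061264038086), 86.8201675415039)
[250  48  38  32 419] [268.9  62. ] ((269.5437316894531, 62.727745056152344), (34.820777893066406, 31.315589904785156), 74.35775756835938)
[ 259  163   23   89 1793] [270.7 206.3] ((270.64227294921875, 207.12106323242188), (87.79946899414062, 21.10297203063965), 88.40885925292969)
[    0   203   512   181 41204] [258.3 333. ] ((255.5, 293.0), (180.0, 511.0), 90.0)
```

Request:
{"method": "send_rows", "body": {
  "motion": [
    {"dp": [0.0085,0.001,-0.02],"rot": [-0.016,-0.013,0.038],"grip": 0.06},
    {"dp": [0,0,-0.03],"rot": [0,0,0],"grip": 0.06},
    {"dp": [0,0,0],"rot": [0,0,0],"grip": 0.06}
  ]
}}

```text
clock: 17.27
tcp_pos: [0.5507, -0.1787, 0.2196]
orientation: [-3.14, 0.069, -0.002]
contact_force: [0.0, 0.0, -0.3]
grip_width: 0.0599
```

Request:
{"method": "send_rows", "body": {
  "motion": [
    {"dp": [0,0,-0.02],"rot": [0,0,0],"grip": 0.06},
    {"dp": [0,0,-0.013],"rot": [0,0,0],"grip": 0.06},
    {"dp": [0,0,0],"rot": [0,0,0],"grip": 0.03},
    {"dp": [0,0,0],"rot": [0,0,0],"grip": 0.005},
    {"dp": [0,0,0],"rot": [0,0,0],"grip": 0.005},
    {"dp": [0,0,0],"rot": [0,0,0],"grip": 0.005},
    {"dp": [0,0,0],"rot": [0,0,0],"grip": 0.005},
    {"dp": [0,0,0],"rot": [0,0,0],"grip": 0.005}
  ],
  "grip_force": 30
}}

```text
clock: 18.27
tcp_pos: [0.5513, -0.1787, 0.1901]
orientation: [-3.139, 0.067, -0.007]
contact_force: [-0.6, -0.9, -1.9]
grip_width: 0.0148
```

Request:
{"method": "send_rows", "body": {
  "motion": [
    {"dp": [-0.0145,0.0008,-0.0042],"rot": [0,0,0],"grip": 0.005},
    {"dp": [-0.0136,0.0007,-0.006],"rot": [0,0,0],"grip": 0.005},
    {"dp": [-0.0128,0.0007,-0.0076],"rot": [0,0,0],"grip": 0.005},
    {"dp": [-0.012,0.0006,-0.0091],"rot": [0,0,0],"grip": 0.005},
    {"dp": [-0.0105,0.0006,-0.0105],"rot": [0,0,0],"grip": 0.005},
    {"dp": [-0.0093,0.0005,-0.0119],"rot": [0,0,0],"grip": 0.005},
    {"dp": [0,0,0],"rot": [0,0,0],"grip": 0.005}
  ]
}}

```text
clock: 19.15
tcp_pos: [0.477, -0.1743, 0.1386]
orientation: [-3.14, 0.066, -0.022]
contact_force: [3.8, -0.0, -0.8]
grip_width: 0.0146
```

Request:
{"method": "send_rows", "body": {
  "motion": [
    {"dp": [-0.0073,0.0004,-0.013],"rot": [0,0.007,0],"grip": 0.005},
    {"dp": [-0.0066,0.0004,-0.0167],"rot": [0,0.007,0],"grip": 0.005},
    {"dp": [-0.003,0.0002,-0.0117],"rot": [0,0,0],"grip": 0.005},
    {"dp": [-0.0015,0,-0.0095],"rot": [0,0,0],"grip": 0.005},
    {"dp": [0,0,0],"rot": [0,0,0],"grip": 0.005}
  ]
}}

```text
clock: 19.77
tcp_pos: [0.4578, -0.1732, 0.0838]
orientation: [-3.141, 0.066, 0.001]
contact_force: [2.5, 0.6, 1.1]
grip_width: 0.015
```

Request:
{"method": "send_rows", "body": {
  "motion": [
    {"dp": [0,0,-0.005],"rot": [0,0,0],"grip": 0.005},
    {"dp": [0,0,-0.002],"rot": [0,0,0],"grip": 0.005}
  ]
}}

```text
clock: 20.02
tcp_pos: [0.4574, -0.1731, 0.0765]
orientation: [-3.14, 0.066, 0.002]
contact_force: [1.3, 1.0, 1.1]
grip_width: 0.0146
```

Request:
{"method": "send_rows", "body": {
  "motion": [
    {"dp": [0,0,-0.002],"rot": [0,0,0],"grip": 0.005}
  ]
}}

```text
clock: 20.15
tcp_pos: [0.4573, -0.1731, 0.0745]
orientation: [-3.14, 0.066, 0.003]
contact_force: [1.4, 0.8, 1.3]
grip_width: 0.0148
```

Request:
{"method": "send_rows", "body": {
  "motion": [
    {"dp": [0,0,-0.002],"rot": [0,0,0],"grip": 0.005}
  ]
}}

```text
clock: 20.27
tcp_pos: [0.4574, -0.1731, 0.0725]
orientation: [-3.14, 0.066, 0.002]
contact_force: [0.1, 1.5, 10.8]
grip_width: 0.015
```

Request:
{"method": "send_rows", "body": {
  "motion": [
    {"dp": [0,0,-0.002],"rot": [0,0,0],"grip": 0.005}
  ]
}}

```text
clock: 20.4
tcp_pos: [0.4576, -0.1732, 0.0717]
orientation: [-3.139, 0.066, 0.002]
contact_force: [-6.7, 4.3, 36.0]
grip_width: 0.0146
```

Contact came after the handle had dropped 117.4 mm, against 117.1 mm for fully down. So the guard ran to its own stop without pressing on the stack. That matches the touch-measured stack top of about 74.7 mm, just under 75, so a third shim is needed. I guide the crank back up.

Request:
{"method": "send_rows", "body": {
  "motion": [
    {"dp": [0.0013,0,0.018],"rot": [0,0,0],"grip": 0.005},
    {"dp": [0.004,-0.0002,0.0178],"rot": [0,0,0],"grip": 0.005},
    {"dp": [0.0066,-0.0004,0.0167],"rot": [0,0,0],"grip": 0.005},
    {"dp": [0.009,-0.0005,0.0156],"rot": [0,0,0],"grip": 0.005},
    {"dp": [0.0093,-0.0005,0.0119],"rot": [0,0,0],"grip": 0.005},
    {"dp": [0.0105,-0.0006,0.0105],"rot": [0,0,0],"grip": 0.005},
    {"dp": [0.012,-0.0006,0.0091],"rot": [0,0,0],"grip": 0.005},
    {"dp": [0.0128,-0.0007,0.0076],"rot": [0,0,0],"grip": 0.005},
    {"dp": [0.0125,-0.0007,0.0055],"rot": [0,0,0],"grip": 0.005},
    {"dp": [0.01,-0.0006,0.003],"rot": [0,0,0],"grip": 0.005},
    {"dp": [0,0,0],"rot": [0,0,0],"grip": 0.005}
  ]
}}

```text
clock: 21.78
tcp_pos: [0.5483, -0.1786, 0.1894]
orientation: [-3.139, 0.068, 0.009]
contact_force: [1.3, -0.1, 0.8]
grip_width: 0.0147
```

Request:
{"method": "send_rows", "body": {
  "motion": [
    {"dp": [0,0,0],"rot": [0,0,0],"grip": 0.06},
    {"dp": [0,0,0],"rot": [0,0,0],"grip": 0.06},
    {"dp": [0,0,0],"rot": [0,0,0],"grip": 0.06},
    {"dp": [0,0,0.04],"rot": [0,0,0],"grip": 0.06},
    {"dp": [0,0,0.05],"rot": [0,-0.006,0],"grip": 0.05},
    {"dp": [-0.012,0.05,0],"rot": [0,0,0.166],"grip": 0.05},
    {"dp": [-0.012,0.055,0],"rot": [0,0,0.166],"grip": 0.05},
    {"dp": [-0.012,0.055,0],"rot": [0,0,0.166],"grip": 0.05},
    {"dp": [-0.012,0.055,-0.01],"rot": [0,0,0.166],"grip": 0.05},
    {"dp": [-0.012,0.055,-0.02],"rot": [0,0,0.166],"grip": 0.05},
    {"dp": [-0.012,0.055,-0.03],"rot": [0,0,0.166],"grip": 0.05},
    {"dp": [-0.012,0.055,-0.03],"rot": [0,0,0.166],"grip": 0.05},
    {"dp": [-0.012,0.05,-0.03],"rot": [0,0,0],"grip": 0.05},
    {"dp": [-0.012,0.04,-0.02],"rot": [0,0,0],"grip": 0.05},
    {"dp": [0,0,0],"rot": [0,0,0],"grip": 0.05},
    {"dp": [0,0,0],"rot": [0,0,0],"grip": 0.05}
  ]
}}

```text
clock: 23.78
tcp_pos: [0.432, 0.2981, 0.1439]
orientation: [-2.631, -1.713, -0.009]
contact_force: [0.2, -0.9, 0.2]
grip_width: 0.0496
```

Run:
```python
from h import *
f=snap("wrist","w12.png");o=get_obs();print(o["tcp_pos"],o["orientation"],o["clock"])
from scipy.spatial.transform import Rotation as Ro
R=Ro.from_rotvec(o["orientation"]).as_matrix();print(np.degrees(np.arctan2(R[1,0],R[0,0])),R[:,2])
print(fit(f,[.4337,.315],np.radians(-26)))
```

```text
[0.4318865  0.29826929 0.14396715] [-2.63118504 -1.71219559 -0.0093684 ] 23.825
66.1068922154954 [ 0.00372017  0.00522613 -0.99997942]
(array([0.4342, 0.316 ]), np.float64(-27.500000000000004), np.float64(5.00609717423323))
```

Request:
{"method": "send_rows", "body": {
  "motion": [
    {"dp": [0.002,0.017,-0.02],"rot": [-0.005,0.004,-0.061],"grip": 0.05},
    {"dp": [0,0,-0.05],"rot": [0,0,0],"grip": 0.05},
    {"dp": [0,0,-0.04],"rot": [0,0,0],"grip": 0.05},
    {"dp": [0,0,0],"rot": [0,0,0],"grip": 0.05},
    {"dp": [0,0,0],"rot": [0,0,0],"grip": 0.05}
  ]
}}

```text
clock: 24.45
tcp_pos: [0.4408, 0.3117, 0.0375]
orientation: [2.695, 1.615, 0.016]
contact_force: [0.7, 0.6, -0.6]
grip_width: 0.0503
```

```bash
cat > m.py <<'E'
from h import *
from scipy.spatial.transform import Rotation as Ro
import sys
o=get_obs();R=Ro.from_rotvec(o["orientation"]).as_matrix();print(o["tcp_pos"],np.degrees(np.arctan2(R[1,0],R[0,0])),R[:,2].round(4),o["clock"])
E
python3 - <<'E'
from m import *
f=snap("wrist","w13.png")
print(fit(f,[.4337,.315],np.radians(-26)))
E
```

```text
[0.4407591  0.31172922 0.0375389 ] 61.873922437402605 [ 0.0089  0.0053 -0.9999] 24.45
(array([0.4342, 0.316 ]), np.float64(-27.500000000000004), np.float64(4.5244212795264955))
```

Request:
{"method": "send_rows", "body": {
  "motion": [
    {"dp": [-0.0068,0.0043,-0.006],"rot": [-0.005,0.009,0.008],"grip": 0.05},
    {"dp": [-0.0005,0,-0.012],"rot": [0,0,0],"grip": 0.05},
    {"dp": [-0.0005,0,-0.012],"rot": [0,0,0],"grip": 0.05},
    {"dp": [0,0,0],"rot": [0,0,0],"grip": 0.05}
  ]
}}

```text
clock: 25.0
tcp_pos: [0.4336, 0.3177, 0.0086]
orientation: [-2.686, -1.626, -0.007]
contact_force: [-0.6, 0.6, 0.3]
grip_width: 0.0503
```

```bash
python3 m.py
```

```text
[0.43359367 0.31773961 0.00858473] 62.385809671165944 [ 0.0028  0.0039 -1.    ] 25.0
```

Request:
{"method": "send_rows", "body": {
  "motion": [
    {"dp": [0.0005,-0.0018,-0.006],"rot": [-0.004,0.003,0],"grip": 0.05},
    {"dp": [0,0,0],"rot": [0,0,0],"grip": 0.05},
    {"dp": [0,0,0],"rot": [0,0,0],"grip": 0.03},
    {"dp": [0,0,0],"rot": [0,0,0],"grip": 0.03},
    {"dp": [0,0,0],"rot": [0,0,0],"grip": 0.03},
    {"dp": [0,0,0],"rot": [0,0,0],"grip": 0.03}
  ]
}}

```text
clock: 25.75
tcp_pos: [0.4345, 0.3157, 0.0025]
orientation: [2.688, 1.626, -0.0]
contact_force: [-0.9, 0.7, -0.6]
grip_width: 0.0347
```

Request:
{"method": "send_rows", "body": {
  "motion": [
    {"dp": [0,0,0.04],"rot": [0,0,0],"grip": 0.03},
    {"dp": [0,0,0.06],"rot": [0,0,0],"grip": 0.03},
    {"dp": [0.003,-0.05,0.04],"rot": [0,0,0.109],"grip": 0.03},
    {"dp": [0.003,-0.052,0],"rot": [0,0,0.109],"grip": 0.03},
    {"dp": [0.003,-0.052,0],"rot": [0,0,0.109],"grip": 0.03},
    {"dp": [0.003,-0.052,0],"rot": [0,0,0.108],"grip": 0.03},
    {"dp": [0.003,-0.052,0],"rot": [0,0,0],"grip": 0.03},
    {"dp": [0.003,-0.052,0],"rot": [0,0,0],"grip": 0.03},
    {"dp": [0.003,-0.055,0],"rot": [0,0,0],"grip": 0.03},
    {"dp": [0,0,0],"rot": [0,0,0],"grip": 0.03},
    {"dp": [0,0,0],"rot": [0,0,0],"grip": 0.03}
  ]
}}

```text
clock: 27.12
tcp_pos: [0.4543, -0.0575, 0.1469]
orientation: [2.252, 2.184, 0.01]
contact_force: [-0.3, 0.6, -0.8]
grip_width: 0.0346
```

```bash
python3 m.py
```

```text
[ 0.45426994 -0.05746399  0.1468755 ] 88.25222555504665 [ 0.008   0.0011 -1.    ] 27.125
```

Request:
{"method": "send_rows", "body": {
  "motion": [
    {"dp": [0.001,0.001,-0.02],"rot": [-0.001,0.008,-0.016],"grip": 0.03},
    {"dp": [0,0,-0.02],"rot": [0,0,0],"grip": 0.03},
    {"dp": [0,0,0],"rot": [0,0,0],"grip": 0.03},
    {"dp": [0,0,0],"rot": [0,0,0],"grip": 0.03}
  ]
}}

```text
clock: 27.62
tcp_pos: [0.4561, -0.051, 0.1067]
orientation: [-2.263, -2.178, -0.003]
contact_force: [0.4, -0.0, -0.8]
grip_width: 0.0347
```

Run:
```python
from m import *
f=snap("wrist","w14.png");p=o["tcp_pos"]
print(fit(f,p[:2],np.radians(-3),z=p[2]+.0055))
```

```text
[ 0.45610611 -0.05099554  0.10665704] 87.79790766695355 [ 8.0e-04  1.8e-03 -1.0e+00] 27.625
(array([ 0.45610611, -0.05099554]), np.float64(-0.5000000000000002), np.float64(5.4665541861839095))
```

Request:
{"method": "send_rows", "body": {
  "motion": [
    {"dp": [-0.001,-0.0043,-0.004],"rot": [-0.002,0,-0.01],"grip": 0.03},
    {"dp": [0,0,-0.004],"rot": [0,0,0],"grip": 0.03},
    {"dp": [0,0,0],"rot": [0,0,0],"grip": 0.03}
  ]
}}

```text
clock: 28.05
tcp_pos: [0.4558, -0.0553, 0.0994]
orientation: [2.273, 2.165, 0.004]
contact_force: [0.3, -0.1, -0.9]
grip_width: 0.0351
```

Run:
```python
from m import *
f=snap("wrist","w15.png");p=o["tcp_pos"]
print(fit(f,p[:2],np.radians(-3),z=p[2]+.0055))
```

```text
[ 0.45578429 -0.05528053  0.09936568] 87.20925891932376 [ 3.2e-03  1.0e-04 -1.0e+00] 28.05
(array([ 0.45578429, -0.05528053]), np.float64(-1.5000000000000002), np.float64(5.454484380437895))
```

Request:
{"method": "send_rows", "body": {
  "motion": [
    {"dp": [-0.001,0,-0.007],"rot": [0,0.003,0],"grip": 0.03},
    {"dp": [-0.0005,-0.0005,-0.007],"rot": [0,0,0],"grip": 0.03},
    {"dp": [0,0,-0.003],"rot": [0,0,0],"grip": 0.03},
    {"dp": [0,0,0],"rot": [0,0,0],"grip": 0.03}
  ]
}}

```text
clock: 28.6
tcp_pos: [0.4541, -0.056, 0.0811]
orientation: [-2.275, -2.166, 0.0]
contact_force: [0.1, -0.1, -0.8]
grip_width: 0.0344
```

Request:
{"method": "send_rows", "body": {
  "motion": [
    {"dp": [0,0,-0.002],"rot": [0,0,0],"grip": 0.03}
  ]
}}

```text
clock: 28.72
tcp_pos: [0.4542, -0.056, 0.0791]
orientation: [-2.275, -2.166, -0.0]
contact_force: [0.2, 0.7, -0.4]
grip_width: 0.0346
```

Request:
{"method": "send_rows", "body": {
  "motion": [
    {"dp": [0,0,-0.002],"rot": [0,0,0],"grip": 0.03}
  ]
}}

```text
clock: 28.85
tcp_pos: [0.4543, -0.056, 0.0771]
orientation: [2.275, 2.166, 0.0]
contact_force: [-4.8, 0.6, 21.5]
grip_width: 0.0348
```

Request:
{"method": "send_rows", "body": {
  "motion": [
    {"dp": [0,0,0],"rot": [0,0,0],"grip": 0.03},
    {"dp": [0,0,0],"rot": [0,0,0],"grip": 0.05},
    {"dp": [0,0,0],"rot": [0,0,0],"grip": 0.05},
    {"dp": [0,0,0],"rot": [0,0,0],"grip": 0.05},
    {"dp": [0,0,0.02],"rot": [0,0,0],"grip": 0.05},
    {"dp": [0,0,0.03],"rot": [0,0,0],"grip": 0.05},
    {"dp": [0,0,0.04],"rot": [0,0,0],"grip": 0.05},
    {"dp": [0,0,0],"rot": [0,0,0],"grip": 0.05},
    {"dp": [0,0,0],"rot": [0,0,0],"grip": 0.05}
  ]
}}

```text
clock: 29.98
tcp_pos: [0.4538, -0.0559, 0.169]
orientation: [-2.275, -2.166, 0.001]
contact_force: [0.1, -0.1, -0.6]
grip_width: 0.0501
```

Run:
```python
from m import *
f=snap("wrist","w16.png",crop=(170,125,340,300),scale=3.4)
print([fit(f,[.4551,-.0555],np.radians(-3),z=z) for z in(.0805,.083)])
```

```text
[ 0.45384392 -0.05588365  0.16903521] 87.20002973974347 [-7.e-04  1.e-04 -1.e+00] 29.975
[(array([ 0.4546, -0.055 ]), np.float64(-4.0), np.float64(5.421493627588709)), (array([ 0.4541, -0.055 ]), np.float64(-2.0000000000000004), np.float64(5.38431056728663))]
```

View pics/w16.png

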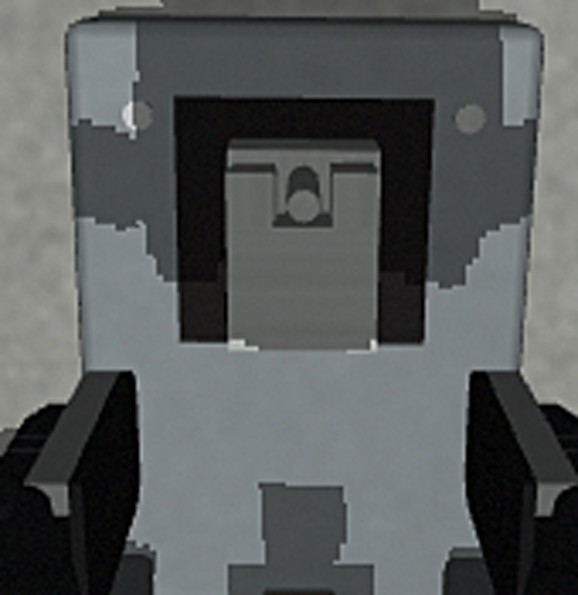

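The third shim lies square, with the pin (303,207) inside the notch. Back to the crank.

Request:
{"method": "send_rows", "body": {
  "motion": [
    {"dp": [0.01,-0.012,0.052],"rot": [0,0,-0.18],"grip": 0.06},
    {"dp": [0.011,-0.012,0.05],"rot": [0,0,-0.18],"grip": 0.06},
    {"dp": [0.011,-0.014,0.01],"rot": [0,0,-0.18],"grip": 0.06},
    {"dp": [0.012,-0.014,0],"rot": [0,0,-0.18],"grip": 0.06},
    {"dp": [0.012,-0.014,0],"rot": [0,0,-0.18],"grip": 0.06},
    {"dp": [0.012,-0.014,0],"rot": [0,0,-0.18],"grip": 0.06},
    {"dp": [0.012,-0.014,0],"rot": [0,0,-0.18],"grip": 0.06},
    {"dp": [0.012,-0.014,0],"rot": [0,0,-0.18],"grip": 0.06},
    {"dp": [0.01,-0.01,0],"rot": [0,0,-0.1],"grip": 0.06},
    {"dp": [0,0,0],"rot": [0,0,0],"grip": 0.06},
    {"dp": [0,0,0],"rot": [0,0,0],"grip": 0.06}
  ]
}}

```text
clock: 31.4
tcp_pos: [0.5527, -0.1761, 0.2703]
orientation: [-3.129, 0.101, 0.026]
contact_force: [0.4, -0.2, -0.1]
grip_width: 0.0601
```

Run:
```python
from m import *
f=snap("wrist","w17.png")
g=cv2.cvtColor(f["img"],cv2.COLOR_RGB2GRAY); n,l,st,ce=cv2.connectedComponentsWithStats((g<45).astype(np.uint8))
e=proj(f,[.551,-.1785,.202])
print(e,[(st[i],ce[i].round(1),unproj(f,*ce[i],.202)) for i in range(1,n) if st[i,4]>800 and st[i,4]<3000])
```

```text
[ 0.55271154 -0.17609622  0.27029649] -3.707194682707016 [-0.0165  0.0116 -0.9998] 31.4
[258.06081005 213.09061563] [(array([ 141,   46,   63,   64, 1886], dtype=int32), array([179.6,  80.1]), array([ 0.50390848, -0.08107075,  0.202     ])), (array([ 248,  172,   21,   87, 1757], dtype=int32), array([258.2, 214. ]), array([ 0.55103607, -0.1792087 ,  0.202     ]))]
```

Request:
{"method": "send_rows", "body": {
  "motion": [
    {"dp": [-0.0015,-0.003,-0.02],"rot": [-0.012,-0.016,0.02],"grip": 0.06},
    {"dp": [0,0,-0.03],"rot": [0,0,0],"grip": 0.06},
    {"dp": [0,0,-0.02],"rot": [0,0,0],"grip": 0.06},
    {"dp": [0,0,0],"rot": [0,0,0],"grip": 0.06}
  ]
}}

```text
clock: 31.95
tcp_pos: [0.5502, -0.1766, 0.1989]
orientation: [-3.14, 0.057, -0.001]
contact_force: [0.3, 0.9, 1.0]
grip_width: 0.0603
```

Request:
{"method": "send_rows", "body": {
  "motion": [
    {"dp": [0.001,-0.001,-0.01],"rot": [0,0,0],"grip": 0.06},
    {"dp": [0,0,0],"rot": [0,0,0],"grip": 0.03},
    {"dp": [0,0,0],"rot": [0,0,0],"grip": 0.005},
    {"dp": [0,0,0],"rot": [0,0,0],"grip": 0.005},
    {"dp": [0,0,0],"rot": [0,0,0],"grip": 0.005},
    {"dp": [0,0,0],"rot": [0,0,0],"grip": 0.005},
    {"dp": [0,0,0],"rot": [0,0,0],"grip": 0.005}
  ],
  "grip_force": 40
}}

```text
clock: 32.83
tcp_pos: [0.5513, -0.1776, 0.1905]
orientation: [-3.139, 0.057, -0.004]
contact_force: [-1.5, 0.6, -1.1]
grip_width: 0.0145
```

Request:
{"method": "send_rows", "body": {
  "motion": [
    {"dp": [-0.0145,0.0008,-0.0042],"rot": [0,0,0],"grip": 0.005},
    {"dp": [-0.0136,0.0007,-0.006],"rot": [0,0,0],"grip": 0.005},
    {"dp": [-0.0128,0.0007,-0.0076],"rot": [0,0,0],"grip": 0.005},
    {"dp": [-0.012,0.0006,-0.0091],"rot": [0,0,0],"grip": 0.005},
    {"dp": [-0.0105,0.0006,-0.0105],"rot": [0,0,0],"grip": 0.005},
    {"dp": [-0.0093,0.0005,-0.0119],"rot": [0,0,0],"grip": 0.005},
    {"dp": [0,0,0],"rot": [0,0,0],"grip": 0.005}
  ]
}}

```text
clock: 33.7
tcp_pos: [0.4768, -0.1731, 0.1386]
orientation: [-3.14, 0.056, -0.018]
contact_force: [4.7, 0.0, -0.7]
grip_width: 0.0141
```

Request:
{"method": "send_rows", "body": {
  "motion": [
    {"dp": [-0.0073,0.0004,-0.013],"rot": [0,0.007,0],"grip": 0.005},
    {"dp": [-0.0066,0.0004,-0.0167],"rot": [0,0.007,0],"grip": 0.005},
    {"dp": [-0.003,0.0002,-0.0117],"rot": [0,0,0],"grip": 0.005},
    {"dp": [-0.0015,0,-0.006],"rot": [0,0,0],"grip": 0.005},
    {"dp": [0,0,0],"rot": [0,0,0],"grip": 0.005}
  ]
}}

```text
clock: 34.33
tcp_pos: [0.4581, -0.172, 0.0872]
orientation: [-3.141, 0.056, 0.003]
contact_force: [2.0, -0.0, 1.1]
grip_width: 0.0143
```

Request:
{"method": "send_rows", "body": {
  "motion": [
    {"dp": [0,0,-0.004],"rot": [0,0,0],"grip": 0.005}
  ]
}}

```text
clock: 34.45
tcp_pos: [0.4578, -0.172, 0.0828]
orientation: [-3.141, 0.056, 0.004]
contact_force: [1.1, 0.9, 2.4]
grip_width: 0.0144
```

Request:
{"method": "send_rows", "body": {
  "motion": [
    {"dp": [0,0,-0.002],"rot": [0,0,0],"grip": 0.005}
  ]
}}

```text
clock: 34.58
tcp_pos: [0.4576, -0.172, 0.0805]
orientation: [-3.14, 0.056, 0.005]
contact_force: [2.3, 0.4, 4.1]
grip_width: 0.014
```

Request:
{"method": "send_rows", "body": {
  "motion": [
    {"dp": [0,0,-0.002],"rot": [0,0,0],"grip": 0.005}
  ]
}}

```text
clock: 34.7
tcp_pos: [0.4578, -0.1722, 0.0795]
orientation: [-3.139, 0.056, 0.004]
contact_force: [-5.0, 4.2, 35.2]
grip_width: 0.0147
```

The guard now stops on the stack with the handle about 6.8 mm above fully down (θ ≈ 0.057 rad, under 0.078). I check that the hold is steady.

Run:
```python
from h import *
for i in range(8):
    imaging.grab_frame("wrist");o=get_obs();print(o["clock"],o["tcp_pos"].round(4),o["contact_force"].round(1),o["grip_width"].round(4))
f=snap("scene","s2.png")
ft=snap("top","t2.png");a=load("top0")
d=cv2.absdiff(ft["img"],a["img"]).max(2)
for n,c,y in(("A",[.421,.199],-19),("B",[.434,.314],-27),("C",[.5345,.311],-37)): print(n,fit(ft,c,np.radians(y)))
```

```text
Traceback (most recent call last):
AttributeError: 'float' object has no attribute 'round'
```

Run:
```python
from h import *
for i in range(6):
    imaging.grab_frame("wrist");o=get_obs();print(o["clock"],o["tcp_pos"].round(4),o["contact_force"].round(1),round(o["grip_width"],4))
ft=snap("top","t2.png");a=load("top0")
g=lambda f:fit(f,[.5345,.311],np.radians(-37)); print("spare C",g(a),g(ft))
```

```text
34.8 [ 0.4577 -0.1721  0.0799] [-3.9  3.7 23.2] 0.0144
34.85 [ 0.4577 -0.1721  0.0799] [-3.4  3.6 22. ] 0.0145
34.9 [ 0.4577 -0.1721  0.0799] [-3.   2.4 22.2] 0.0145
34.95 [ 0.4577 -0.1721  0.0799] [-3.2  2.3 22.3] 0.0144
35.0 [ 0.4577 -0.1721  0.0799] [-4.3  3.  22.6] 0.0141
35.05 [ 0.4577 -0.1721  0.0799] [-3.5  3.9 21.9] 0.0142
spare C (array([0.535 , 0.3115]), np.float64(-37.0), np.float64(3.5782433328391794)) (array([0.535, 0.311]), np.float64(-38.0), np.float64(3.6076280178317948))
```

```bash
python3 -c "
from bench import hand_in
print(hand_in())"
```

```text
the job is handed in; nothing more can be done
None
```

I stacked three shims on the seat, swung the guard down onto them and handed in at about 35 s, still holding the crank. No verdict came back, so the result is from my own checks.

**Last checks:**
- **Hold:** the push on the crank was steady at about 22 N for 0.3 s. The handle stood about 6.8 mm above fully down, or about 0.057 rad against the 0.078 limit.
- **Stack:** before the guard came down, the third shim lay squarely with the pin in its notch. Image fits put all three within about 1–2 mm of each other. I did not look at the stack again under load.
- **Spare shim:** it was unmoved to within 1 mm. I did not measure the bystanders, but no move came near them.

**Shim count:** three was a close call. With two shims, the guard's travel (117.4 mm against 117.1 mm) suggested it had reached its own stop. The touch heights put the two-shim stack about 0.3 mm below the nose. That margin is smaller than my error of about 0.5 mm. An early image estimate of the seat height (about 55 mm against 59 mm by touch) disagreed, but also pointed to three.

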